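# Put away the telescoping drying stands

## Robot

A 6-joint arm with a two-finger parallel gripper is mounted at the origin on the work surface. World frame = base frame: x ahead of the robot, y to its left, z up, the work surface at z = 0. Lengths are in m, angles in rad, forces in N, time in s.
With the tool pointing down it reaches from about 0.35 to 0.975 m from the base axis. Payload 4.9 kg.
Tool frame: the origin (TCP) lies midway between the tips of the shut fingers; the grasp point (between the pads) lies 19 mm behind it; z points along the fingers, y is the direction in which the jaws open and shut (so a half turn about z gives the same grasp; the last joint's range is limited). The gripper opens to 85 mm and grips with 20 to 120 N. Pads are 22 mm wide; open, the fingers measure 114 mm over their backs; the gripper's body (76 mm by 85 mm) begins 54 mm behind the grasp point. The pads swing forward as they close: fully open they stand 13 mm farther back than shut.
Start: joints at [-1.282, 0.053, 1.613, -0, 1.476, -0.119], TCP at [0.248, -0.574, 0.231] pointing down, gripper open.
Joint ranges: [-3.01, 3.01], [-1.01, 2.22], [0.06, 2.58], [-1.02, 4.17], [0.09, 2.62], [-3.14, 3.14]. Speed limits (rad/s): [2.57, 2.57, 3.14, 3.14, 3.14, 3.14].

## Interface

Orientations are given as a rotation vector (axis times angle).
In Python, from station import ctrl gives the robot as it stands.
- The arm moves only by the tool jog_arm, never from a script. Its argument "steps" is a list of rows, each an object of numbers: "dx", "dy", "dz": the shift along the world's x, y, z in units of 60 mm (1.0 is 60 mm); "twist": the turn about the world's z in units of 10 degrees (1.0 is 10 degrees). A call has 1 to 5 rows; each row is the pose to reach, as a shift and turn from the pose measured when the call began; what a row does not reach only later rows make up. A row lasts 1/8 s, in which the tool goes at most 62.5 mm and 10.7 degrees, less where a joint would pass 70% of its speed; a pose out of reach is approached as far as the arm can. A call with a gripper value outside its range is refused whole. "gripper" is the closure in counts, from 0 (fully open) to 255 (shut), set as the call begins (left out, the last holds). The fingers move at their own pace and stop on an object; "newtons" is the grip in N (left out, the last holds). Time passes only in rows, so rows that repeat a pose let the fingers close. It gives the time, the measured TCP pose, the force and the opening at its end, in the units of the state.
- ctrl.get_obs(): the state, without advancing time (a new reading comes with each control period).
- ctrl.get_image(name): name is "side" or "top" or "wrist"; returns a dict with "frame" (384x512x3 uint8, red, green, blue), "range_z" (384x512 float32, m along the optical axis (not along the pixel's ray), 0 where there is no reading), "fx", "fy", "cx", "cy" (pixels), "extrinsics" (4x4, takes a point from camera to world coordinates). Camera axes: x right, y down, z forward; pixel columns grow to the right and rows downward; lengths in m; the calibration is good to about 2 mm. A picture is of the moment at which its call begins.
- ctrl.finish_job(): hands the job in, once; it reports no verdict.
The state is a dict: "t": time; "q": joint angles; "dq": joint speeds; "effort": joint torques, N m; "tool_pos": TCP position; "tool_rot": TCP orientation; "contact_force": force on the tool from outside, world axes, zero at the start; "wrist_torque": the same for the moment, N m; "opening": finger opening in m.
Only numpy, scipy, OpenCV 4.12 (cv2) and the standard library are available. Lean on these libraries where they do the work, as an engineer would, in place of code of your own. Each camera call takes 0.05 s, during which the arm holds its last target.

## Task

The sample sticks are dry: pull each one that is there up out of the head of its telescoping stand and put it in the wooden tray. Then collapse all three emptied stands fully, inner tube home first and then the middle tube, and set the collapsed stands upright on the black rubber mat, feet wholly on it. Leave the glue bottle, cup and sanding block alone.

Things in the scene. Friction and masses are not known exactly. Their poses are not given: they have to be found in the camera images.
- stand1_mid (a point): Telescoping drying stand 1, loose, 0.34 kg: round steel foot 80 mm across and 14 mm thick, fixed aluminium outer tube 38 mm across up to 74 mm above its underside, a steel middle tube (29 mm across, topped by a collar 42 mm across and 6 mm thick), an inner tube (20 mm across) and on it a square wooden head. This point is on the axis, 44 mm above the underside; z is up the stand.
- head1 (a point): Centre of the top face of stand 1's wooden head, a block 40 x 40 x 34 mm; x and y are square to its faces, z is up. In its top is an 18.5 mm square socket 26 mm deep. When the stand is fully collapsed the top face is 114 mm above the stand's underside. The collapsed stand can be lifted by the head without the tubes drawing out.
- inner1 (a joint): How far stand 1's inner tube and head stand out of the middle tube, m: 0 fully home (head resting on the collar), at most 0.042; stays where left; sliding takes about 5 N.
- mid1 (a joint): How far stand 1's middle tube stands out of the outer tube, m: 0 fully home (collar resting on the outer tube), at most 0.042; stays where left; sliding takes about 10 N, so that a press on the head drives the inner tube home first and then the middle one.
- stick1_mid (a point): Centre of finish-sample stick 1: loose dark wooden stick 16 x 16 x 150 mm, 35 g, lacquered at one end, z along its length; at the start it stands in the socket of stand 1, foot on the socket floor, leaning up to 6 degrees. May be absent (then stand 1's socket is empty).
- stand2_mid (a point): Telescoping drying stand 2, loose, 0.34 kg: round steel foot 80 mm across and 14 mm thick, fixed aluminium outer tube 38 mm across up to 74 mm above its underside, a steel middle tube (29 mm across, topped by a collar 42 mm across and 6 mm thick), an inner tube (20 mm across) and on it a square wooden head. This point is on the axis, 44 mm above the underside; z is up the stand.
- head2 (a point): Centre of the top face of stand 2's wooden head, a block 40 x 40 x 34 mm; x and y are square to its faces, z is up. In its top is an 18.5 mm square socket 26 mm deep. When the stand is fully collapsed the top face is 114 mm above the stand's underside. The collapsed stand can be lifted by the head without the tubes drawing out.
- inner2 (a joint): How far stand 2's inner tube and head stand out of the middle tube, m: 0 fully home (head resting on the collar), at most 0.042; stays where left; sliding takes about 5 N.
- mid2 (a joint): How far stand 2's middle tube stands out of the outer tube, m: 0 fully home (collar resting on the outer tube), at most 0.042; stays where left; sliding takes about 10 N, so that a press on the head drives the inner tube home first and then the middle one.
- stick2_mid (a point): Centre of finish-sample stick 2: loose dark wooden stick 16 x 16 x 150 mm, 35 g, lacquered at one end, z along its length; at the start it stands in the socket of stand 2, foot on the socket floor, leaning up to 6 degrees. May be absent (then stand 2's socket is empty).
- stand3_mid (a point): Telescoping drying stand 3, loose, 0.34 kg: round steel foot 80 mm across and 14 mm thick, fixed aluminium outer tube 38 mm across up to 74 mm above its underside, a steel middle tube (29 mm across, topped by a collar 42 mm across and 6 mm thick), an inner tube (20 mm across) and on it a square wooden head. This point is on the axis, 44 mm above the underside; z is up the stand.
- head3 (a point): Centre of the top face of stand 3's wooden head, a block 40 x 40 x 34 mm; x and y are square to its faces, z is up. In its top is an 18.5 mm square socket 26 mm deep. When the stand is fully collapsed the top face is 114 mm above the stand's underside. The collapsed stand can be lifted by the head without the tubes drawing out.
- inner3 (a joint): How far stand 3's inner tube and head stand out of the middle tube, m: 0 fully home (head resting on the collar), at most 0.042; stays where left; sliding takes about 5 N.
- mid3 (a joint): How far stand 3's middle tube stands out of the outer tube, m: 0 fully home (collar resting on the outer tube), at most 0.042; stays where left; sliding takes about 10 N, so that a press on the head drives the inner tube home first and then the middle one.
- stick3_mid (a point): Centre of finish-sample stick 3: loose dark wooden stick 16 x 16 x 150 mm, 35 g, lacquered at one end, z along its length; at the start it stands in the socket of stand 3, foot on the socket floor, leaning up to 6 degrees. May be absent (then stand 3's socket is empty).
- tray: Loose open wooden tray, 200 mm (x) x 130 mm (y) x 70 mm high outside, walls and floor 6 mm, 0.7 kg, standing on the bench. Origin at the centre of its underside, z up.
- mat: Black rubber mat fixed on the bench, 320 mm (x) x 130 mm (y), 3 mm thick. Origin at the centre of its underside, z up.
- glue: Bystander: white glue bottle, 48 mm across, 130 mm high; origin at the centre of its underside.
- papercup: Bystander: white cup, 76 mm across, 90 mm high; origin at the centre of its underside.
- sander: Bystander: cork sanding block with wooden grip, 120 x 60 x 55 mm; origin at the centre of its underside.
Mind the look-alikes: they are no part of the job. What is shaped like the part that bears stand3_mid but purple is not meant.

How it is judged:
By the outcome, as a careful person would: the job done as asked, in the order asked, and still so for the second after the job is handed in, with the robot touching nothing.
Of stick1, stick2, stick3 only 1 to 3 are there at a start; the rules pass over those that are not, and their reading is None.
At some moment in a run one of tray may be knocked a few centimetres aside while the robot is not near it.
Once in a run the grip may slacken for a moment while it holds something.
It also fails if it takes over 210 s, if anything falls off the work surface, if the arm or the gripper's body presses on something with over 40 N, if the wrist force passes 120 N, or if a joint passes its speed limit or range.

## Working session

There is one attempt and no reset: what is moved stays moved. The work goes in short steps, Python scripts to look and compute and a tool call to move; the robot and the scene stay as the last step left them, time stands still between calls to the robot, and variables do not carry over. Pictures are saved under pics/ and viewed, and the job is handed in when it is done.

Besides the shell and the picture viewer there is one more tool, called after ">>>" as name(argument=value, ...) on one line, values as JSON. jog_arm: Moves the arm, as the interface text tells. Its arguments: {"type":"object","properties":{"steps":{"type":"array"},"gripper":{"type":"number"},"newtons":{"type":"number"}},"required":["steps"]}

```bash
ls; mkdir -p pics; cat > h.py <<'E'
import numpy as np, cv2
from station import ctrl
def snap(name,tag):
    im=ctrl.get_image(name)
    cv2.imwrite(f'pics/{tag}.png',cv2.cvtColor(im['frame'],cv2.COLOR_RGB2BGR))
    np.savez(f'pics/{tag}.npz',**im)
    return im
def cloud(im):
    z=im['range_z'];h,w=z.shape
    u,v=np.meshgrid(np.arange(w),np.arange(h))
    P=np.stack([(u-im['cx'])/im['fx']*z,(v-im['cy'])/im['fy']*z,z],-1)
    E=im['extrinsics'];W=P@E[:3,:3].T+E[:3,3]
    W[z<=0]=np.nan
    return W
E
python3 - <<'E'
from h import *
for n in ('side','top','wrist'):
    im=snap(n,n+'0'); print(n,im['extrinsics'].round(3).tolist(),im['fx'],im['fy'],im['cx'],im['cy'])
print(ctrl.get_obs())
E
```

```text
pics
side [[-0.994, -0.062, 0.094, 0.502], [-0.112, 0.544, -0.831, 0.887], [0.001, -0.837, -0.548, 0.74], [0.0, 0.0, 0.0, 1.0]] 417.64397557005384 417.64397557005384 253.70094060411478 197.07614817964554
top [[0.01, -0.995, 0.098, 0.495], [-1.0, -0.011, -0.013, 0.011], [0.014, -0.098, -0.995, 1.31], [0.0, 0.0, 0.0, 1.0]] 443.87421640004476 443.87421640004476 254.14143301490344 191.15644976864135
wrist [[0.396, -0.874, -0.281, 0.32], [-0.918, -0.377, -0.12, -0.543], [-0.001, 0.305, -0.952, 0.372], [0.0, 0.0, 0.0, 1.0]] 296.9022569528593 296.9022569528593 253.28328512185993 189.43103803453772
{'t': 0.15, 'q': array([-1.28201080e+00,  5.32340209e-02,  1.61396902e+00, -1.29037287e-05,
        1.47601231e+00, -1.18989893e-01]), 'dq': array([ 0.0002099 , -0.00045762, -0.00285549, -0.00129174, -0.00017122,
        0.00196562]), 'effort': array([ 3.68475694e-04, -3.94243205e+01, -3.70722485e+01, -9.63471666e-05,
        4.66018450e-03, -2.42400084e-06]), 'tool_pos': array([ 0.24771854, -0.57328285,  0.2303333 ]), 'tool_rot': array([-3.07493753e+00, -6.35778232e-01,  2.36121428e-04]), 'contact_force': array([0.31457682, 0.14400268, 0.05987157]), 'wrist_torque': array([-0.00053446, -0.0231571 ,  0.01832144]), 'opening': 0.0851301350177944}
```

View pics/top0.png

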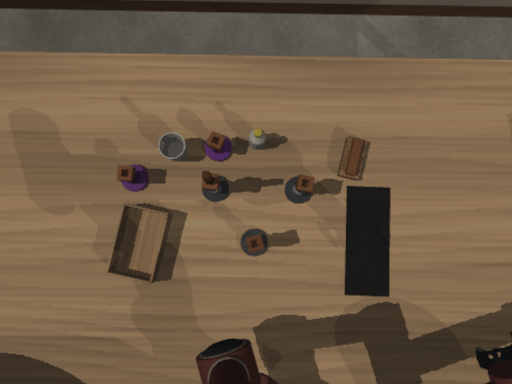

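View pics/side0.png

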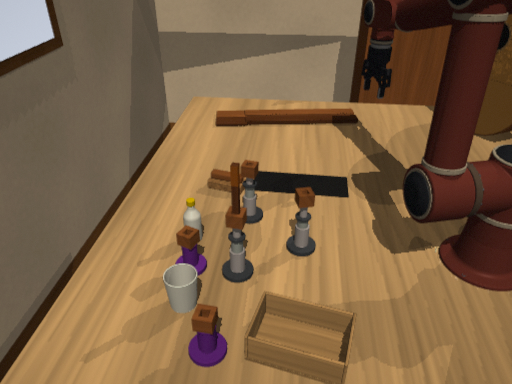

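Top view: three dark-footed stands at about (215,187), which holds the only stick, (300,188) and (254,243). Purple decoys are at (218,147) and (134,177), the tray at (140,242) and the mat at (368,240). Next I'll measure them.

```bash
cat >> h.py <<'E'
def both():
    ims=[ctrl.get_image(n) for n in('top','side')]
    P=np.concatenate([cloud(i).reshape(-1,3) for i in ims]);C=np.concatenate([i['frame'].reshape(-1,3) for i in ims])
    ok=~np.isnan(P[:,0]);return P[ok],C[ok].astype(float),ims
def rect(xy):
    r=cv2.minAreaRect(np.float32(xy*1000));return np.round(r[0],1),np.round(r[1],1),round(r[2],1)
E
python3 - <<'E'
from h import *
for n in('top','side'):
    d=dict(np.load(f'pics/{n}0.npz'));W=cloud(d);Z=W[...,2]
    print(n,'nan',np.isnan(Z).mean(),'bench z',np.nanmedian(Z))
    m=((Z>0.08)&(W[...,0]>0.35)&(W[...,0]<1)&(abs(W[...,1])<.5)).astype(np.uint8)
    k,l,s,c=cv2.connectedComponentsWithStats(m)
    for i in range(1,k):
        if s[i,4]<25: continue
        p=W[l==i]; zt=np.nanpercentile(p[:,2],98)
        t=p[p[:,2]>zt-.008]
        print(c[i].round(),s[i,4],'ztop',zt.round(3),rect(t[:,:2]),d['frame'][l==i].mean(0).round())
E
```

```text
top nan 0.004023234049479167 bench z -0.001672538478536767
[257. 136.] 198 ztop 0.132 (array([771.3, -11.3]), array([20. , 19.1]), 1.2) [119. 111.  84.]
[216. 141.] 257 ztop 0.117 (array([752.5, 102.7]), array([40.5, 39.7]), 66.0) [77. 50. 36.]
[171. 145.] 120 ztop 0.093 (array([740.6, 226.1]), array([71.7, 72.6]), 1.5) [104. 101.  93.]
[126. 174.] 280 ztop 0.117 (array([658.8, 347.5]), array([41.1, 40.3]), 84.4) [75. 49. 35.]
[211. 181.] 320 ztop 0.312 (array([630.4, 109.6]), array([16.3, 16.2]), 89.0) [67. 45. 32.]
[304. 184.] 298 ztop 0.182 (array([ 628.7, -134.7]), array([39.9, 40. ]), 80.0) [79. 53. 37.]
[255. 243.] 252 ztop 0.182 (array([473.5,  -6.2]), array([39.8, 39.6]), 16.7) [77. 51. 36.]
side nan 0.004058837890625 bench z -0.00034667302855057036
[239. 201.] 1591 ztop 0.309 (array([631.7, 114.8]), array([17.2, 17.4]), 8.0) [85. 58. 36.]
[304. 205.] 576 ztop 0.18 (array([475.1,  -2.1]), array([41.1, 43.5]), 17.7) [87. 62. 42.]
[191. 210.] 238 ztop 0.13 (array([771.8,  -6.1]), array([21.7, 20.8]), 59.2) [175. 160. 109.]
[188. 237.] 411 ztop 0.115 (array([753.3, 107.5]), array([42.7, 41.4]), 68.3) [94. 55. 27.]
[180. 276.] 285 ztop 0.09 (array([741.2, 231.3]), array([72.9, 76. ]), 14.7) [150. 145. 128.]
[204. 319.] 649 ztop 0.115 (array([659. , 351.3]), array([42. , 40.7]), 85.3) [100.  58.  28.]
```

```bash
python3 - <<'E'
import cv2
a=cv2.imread('pics/top0.png')[120:290,90:410];cv2.imwrite('pics/top0z.png',cv2.resize(a,None,fx=2.5,fy=2.5,interpolation=3))
a=cv2.imread('pics/side0.png')[150:380,150:370];cv2.imwrite('pics/side0z.png',cv2.resize(a,None,fx=2.5,fy=2.5,interpolation=3))
E
```

```text
(no output)
```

View pics/top0z.png

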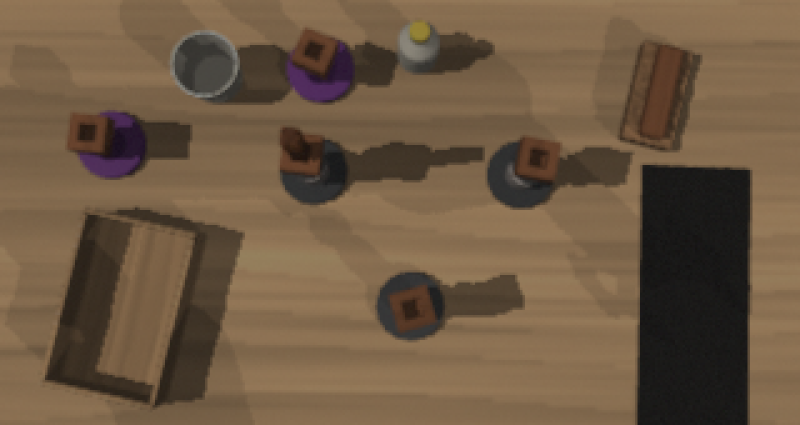

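View pics/side0z.png

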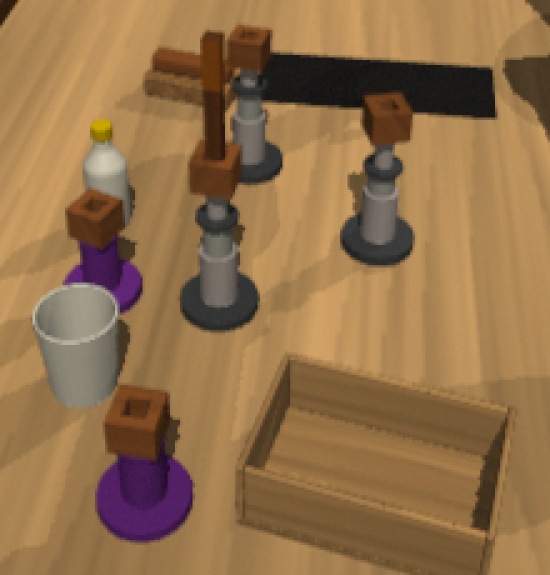

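One stick is present, on the stand at (631,110). Next come the head, foot, mat and tray poses.

```bash
python3 - <<'E'
from h import *
for n in('top','side'):
    d=dict(np.load(f'pics/{n}0.npz'));W=cloud(d);Z=W[...,2];F=d['frame'].astype(int)
    print(n)
    for nm,c in dict(A=(630,110),B=(629,-135),C=(474,-4)).items():
        c=np.array(c)/1000;near=np.hypot(W[...,0]-c[0],W[...,1]-c[1])<.06
        zh=Z[near&(Z<.2)];zt=np.percentile(zh,97)
        t=W[near&(abs(Z-zt)<.006)];print(nm,'head z',zt.round(4),rect(t[:,:2]))
        f=W[near&(Z>.008)&(Z<.02)];print('   foot',np.round(cv2.minEnclosingCircle(np.float32(f[:,:2]*1000)),1) if 0 else [np.round(x,1) for x in cv2.minEnclosingCircle(np.float32(f[:,:2]*1000))],len(f))
        r=W[near&(Z>.06)&(Z<zt-.01)]
        h,_=np.histogram(r[:,2],bins=np.arange(.06,.2,.004));print('   ',h)
    # stick
    near=np.hypot(W[...,0]-.63,W[...,1]-.11)<.06
    for z in(.2,.23,.26,.29,.31):
        p=W[near&(abs(Z-z)<.006)]; print('stick',z,np.nanmean(p,0).round(4),len(p))
    m=(F.max(-1)<45)&(abs(Z)<.015)&(W[...,1]<-.15)&(W[...,1]>-.45)&(W[...,0]>.3)&(W[...,0]<.75)
    k,l,s,c=cv2.connectedComponentsWithStats(m.astype(np.uint8));i=1+s[1:,4].argmax();print('mat',rect(W[l==i][:,:2]))
    p=W[(Z>.06)&(Z<.078)&(W[...,1]>.15)&(W[...,0]<.65)&(W[...,0]>.35)];print('tray',rect(p[:,:2]),len(p))
E
```

```text
top
A head z 0.1878 (array([630.5, 109.2]), array([40.6, 39.6]), 84.0)
   foot [array([630.4, 108.3]), np.float64(39.5)] 290
    [3 1 7 5 1 0 0 0 0 0 0 0 1 6 9 2 0 0 0 0 0 0 0 5 6 2 5 3 6 2 0 0 0 0]
B head z 0.1801 (array([ 628.7, -134.7]), array([39.9, 40. ]), 80.0)
   foot [array([ 628.4, -134.5]), np.float64(39.7)] 296
    [ 2  2  6 10  1  0  0  0  0  0  0  0  3  6  9  1  0  0  0  0  0  5 24 20
  8  6  9  5  0  0  0  0  0  0]
C head z 0.1799 (array([473.5,  -6.2]), array([39.8, 39.6]), 16.7)
   foot [array([473.7,  -6.7]), np.float64(39.8)] 317
    [ 0  0  0  0  0  0  0  0  0  0  0  1  0  0  0  0  0  0  0  0  0  1 24 24
  2  1  0  1  0  0  0  0  0  0]
stick 0.2 [0.6275 0.1065 0.2014] 7
stick 0.23 [0.6275 0.105  0.231 ] 9
stick 0.26 [0.6251 0.1092 0.2599] 4
stick 0.29 [0.6267 0.1056 0.2898] 10
stick 0.31 [0.63   0.1089 0.3096] 56
mat (array([ 483.5, -339.4]), array([128.5, 317.2]), 88.2)
tray (array([505.8, 310.7]), array([132.9, 275.4]), 78.8) 587
side
A head z 0.1874 (array([631.7, 114.4]), array([44.9, 42.2]), 87.0)
   foot [array([631.7, 113.8]), np.float64(41.2)] 397
    [15 2
[... 169 characters left out ...]
   foot [array([ 629.7, -128.8]), np.float64(41.3)] 150
    [15 12 21 26 12  9 11 12 13 12 13  5  4 32 46  7  9  9  8  1  2 15 21 23
 18 23 23  3  0  0  0  0  0  0]
C head z 0.1789 (array([475.1,  -2.1]), array([41.1, 43.5]), 17.7)
   foot [array([473.3,  -0.6]), np.float64(40.7)] 326
    [21 14 25 30 16 15  9 16 10  0 22 73 15 10  9  7 10 12  5  4  0 22 26 25
 27 24 31  8  0  0  0  0  0  0]
stick 0.2 [0.6304 0.1186 0.1999] 37
stick 0.23 [0.6306 0.1182 0.2301] 38
stick 0.26 [0.6302 0.1183 0.2599] 42
stick 0.29 [0.6308 0.1183 0.2897] 47
stick 0.31 [0.6314 0.1157 0.309 ] 49
mat (array([ 481.8, -337.7]), array([132.2, 316. ]), 89.0)
tray (array([503.8, 316.9]), array([143.5, 274.9]), 82.0) 1357
```

```bash
cat >> h.py <<'E'
def tray():
    for n in('top','side'):
        d=ctrl.get_image(n);W=cloud(d);Z=W[...,2]
        m=((Z>.06)&(Z<.078)&(W[...,1]>.15)&(W[...,1]<.5)&(W[...,0]<.62)&(W[...,0]>.35)).astype(np.uint8)
        k,l,s,c=cv2.connectedComponentsWithStats(cv2.dilate(m,np.ones((3,3))));i=1+s[1:,4].argmax()
        print('tray',rect(W[(l==i)&(m>0)][:,:2]))
        if n=='top':
            m=(d['frame'].max(-1)<45)&(abs(Z)<.015)&(W[...,1]<-.2)&(W[...,1]>-.45)&(W[...,0]>.3)&(W[...,0]<.75)
            ys,xs=np.where(m);print('mat px',xs.min(),xs.max(),ys.min(),ys.max())
def st():
    o=ctrl.get_obs();R=cv2.Rodrigues(o['tool_rot'])[0]
    print('t',round(o['t'],2),'tcp',(o['tool_pos']*1000).round(1),'jaw y dir deg',np.degrees(np.arctan2(R[1,1],R[0,1])).round(1),'z',R[:,2].round(3),'F',o['contact_force'].round(1),'open',round(o['opening']*1000,1),'q6',o['q'][5].round(2))
E
python3 -c "
from h import *
tray();st()"
```

```text
tray (array([469.4, 318.4]), array([131.9, 200. ]), 77.6)
mat px 345 389 186 295
tray (array([469.8, 321. ]), array([133.6, 199.9]), 78.0)
t 0.25 tcp [ 247.8 -573.5  230.7] jaw y dir deg -66.6 z [-0.     0.001 -1.   ] F [ 0.6  0.9 -0.7] open 85.3 q6 -0.12
```

>>> jog_arm(steps=[{"dz": 1, "twist": -0.6}, {"dz": 2, "twist": -1.2}, {"dz": 2.8, "dx": 0.2, "dy": 0.4, "twist": -1.8}, {"dz": 2.8, "dx": 0.6, "dy": 1.2, "twist": -2.4}, {"dz": 2.8, "dx": 1.0, "dy": 2.0, "twist": -2.84}], gripper=0, newtons=40)

```text
validation failed for argument at $.st...
```

>>> jog_arm(steps=[{"dx": 0.45, "dy": 0.8}, {"dx": 0.9, "dy": 1.6}, {"dx": 1.35, "dy": 2.4}, {"dx": 1.8, "dy": 3.2}, {"dx": 2.25, "dy": 4.0}])

```text
validation failed for argument at $.st...
```

>>> jog_arm(steps=[{"dx": 0.45, "dy": 0.8}, {"dx": 0.9, "dy": 1.6}, {"dx": 1.35, "dy": 2.4}, {"dx": 1.8, "dy": 3.2}, {"dx": 2.25, "dy": 4.0}])

```text
validation failed for argument at $.st...
```

>>> jog_arm(steps=[{"dx": 0.0, "dy": 0.0, "dz": 1.0, "twist": -0.6}, {"dx": 0.0, "dy": 0.0, "dz": 2.0, "twist": -1.2}, {"dx": 0.2, "dy": 0.4, "dz": 2.8, "twist": -1.8}, {"dx": 0.6, "dy": 1.2, "dz": 2.8, "twist": -2.4}, {"dx": 1.0, "dy": 2.0, "dz": 2.8, "twist": -2.84}], gripper=0, newtons=40)

```text
t: 0.88
tool_pos: [0.3082, -0.4525, 0.3997]
tool_rot: [3.138, -0.144, 0.002]
contact_force: [0.8, -0.6, -0.3]
opening: 0.0854
```

>>> jog_arm(steps=[{"dx": 0.45, "dy": 0.8, "dz": 0, "twist": 0}, {"dx": 0.9, "dy": 1.6, "dz": 0, "twist": 0}, {"dx": 1.35, "dy": 2.4, "dz": 0, "twist": 0}, {"dx": 1.8, "dy": 3.2, "dz": 0, "twist": 0}, {"dx": 2.25, "dy": 4.0, "dz": 0, "twist": 0}])

```text
t: 1.5
tool_pos: [0.4437, -0.2109, 0.3997]
tool_rot: [3.138, -0.144, 0.003]
contact_force: [0.8, -0.9, -0.0]
opening: 0.0856
```

>>> jog_arm(steps=[{"dx": 0.45, "dy": 0.8, "dz": 0, "twist": 0}, {"dx": 0.9, "dy": 1.6, "dz": 0, "twist": 0}, {"dx": 1.35, "dy": 2.4, "dz": 0, "twist": 0}, {"dx": 1.8, "dy": 3.2, "dz": 0, "twist": 0}, {"dx": 2.25, "dy": 4.0, "dz": 0, "twist": 0}])

```text
t: 2.12
tool_pos: [0.5793, 0.031, 0.3997]
tool_rot: [3.137, -0.144, 0.003]
contact_force: [1.0, -0.5, 0.2]
opening: 0.0855
```

>>> jog_arm(steps=[{"dx": 0.4, "dy": 0.7, "dz": 0, "twist": 0}, {"dx": 0.86, "dy": 1.34, "dz": 0, "twist": 0}, {"dx": 0.86, "dy": 1.34, "dz": 0, "twist": 0}])

```text
t: 2.5
tool_pos: [0.6317, 0.1138, 0.3979]
tool_rot: [3.138, -0.138, -0.001]
contact_force: [-0.7, 0.2, -0.8]
opening: 0.0852
```

```bash
python3 -c "
from h import *
im=snap('wrist','w1');st();tray()
E=np.linalg.inv(im['extrinsics'])
W=cloud(im)
Z=W[...,2]
p=W[(Z>.19)&(Z<.33)];
for z in (.2,.23,.26,.29,.308):
  q=W[abs(Z-z)<.005];print(z,np.nanmean(q,0),len(q))
o=ctrl.get_obs();print(im['extrinsics'].round(3))
"
```

```text
t 2.55 tcp [631.1 112.4 398.5] jaw y dir deg -95.1 z [-0.    -0.001 -1.   ] F [0.8 0.7 0.5] open 85.3 q6 1.72
tray (array([469.4, 318. ]), array([131. , 200.4]), 78.0)
mat px 340 389 164 295
tray (array([470. , 322.2]), array([132.5, 199.9]), 77.9)
0.2 [0.63943036 0.10851828 0.19988232] 26
0.23 [0.6394285  0.10863486 0.23083224] 30
0.26 [0.63956357 0.10884532 0.25986563] 41
0.29 [0.63962461 0.10876225 0.28991344] 59
0.308 [0.6327089  0.10931453 0.31029311] 427
[[-0.088 -0.948 -0.305  0.71 ]
 [-0.996  0.084  0.026  0.106]
 [ 0.001  0.306 -0.952  0.54 ]
 [ 0.     0.     0.     1.   ]]
```

View pics/w1.png

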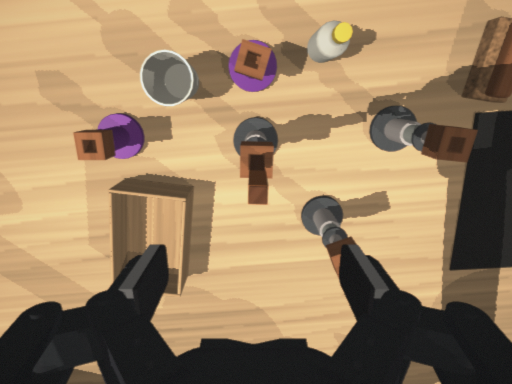

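Wrist view: the stick top is at (258,190), between the fingers, with its near face at x=0.639, so its centre is about (0.632, 0.109). Descending to grip it.

>>> jog_arm(steps=[{"dx": 0, "dy": -0.04, "dz": -0.7, "twist": 0}, {"dx": 0, "dy": -0.04, "dz": -1.4, "twist": 0}, {"dx": 0, "dy": -0.04, "dz": -2.0, "twist": 0}, {"dx": 0, "dy": -0.04, "dz": -2.54, "twist": 0}, {"dx": 0, "dy": -0.04, "dz": -2.54, "twist": 0}])

```text
t: 3.28
tool_pos: [0.6287, 0.1072, 0.244]
tool_rot: [3.136, -0.147, -0.007]
contact_force: [-0.2, -0.6, 0.4]
opening: 0.0854
```

>>> jog_arm(steps=[{"dx": 0, "dy": 0, "dz": 0, "twist": 0}, {"dx": 0, "dy": 0, "dz": 0, "twist": 0}, {"dx": 0, "dy": 0, "dz": 0, "twist": 0}, {"dx": 0, "dy": 0, "dz": 0, "twist": 0}, {"dx": 0, "dy": 0, "dz": 0, "twist": 0}], gripper=255, newtons=30)

```text
t: 3.9
tool_pos: [0.629, 0.1077, 0.2448]
tool_rot: [3.137, -0.146, -0.005]
contact_force: [-0.2, 1.7, 2.1]
opening: 0.0153
```

>>> jog_arm(steps=[{"dx": 0, "dy": 0, "dz": 0, "twist": 0}, {"dx": 0, "dy": 0, "dz": 0, "twist": 0}])

```text
t: 4.15
tool_pos: [0.629, 0.1078, 0.2448]
tool_rot: [3.137, -0.146, -0.005]
contact_force: [0.0, 1.1, 1.2]
opening: 0.0159
```

>>> jog_arm(steps=[{"dx": 0, "dy": 0, "dz": 0.15, "twist": 0}, {"dx": 0, "dy": 0, "dz": 0.35, "twist": 0}, {"dx": 0, "dy": 0, "dz": 0.6, "twist": 0}, {"dx": 0, "dy": 0, "dz": 1.0, "twist": 0}, {"dx": 0, "dy": 0, "dz": 1.4, "twist": 0}])

```text
t: 4.78
tool_pos: [0.6291, 0.1076, 0.3309]
tool_rot: [3.137, -0.147, -0.003]
contact_force: [0.1, -0.1, -0.9]
opening: 0.0153
```

```bash
python3 -c "
from h import *
snap('side','s2');st();tray()
"
```

```text
t 4.83 tcp [630.4 107.7 335.4] jaw y dir deg -95.4 z [ 0.005 -0.001 -1.   ] F [ 0.4 -0.2  2.3] open 15.6 q6 1.72
tray (array([469.4, 318.3]), array([131.9, 200.2]), 77.8)
mat px 340 389 164 295
tray (array([469.8, 321.6]), array([133.1, 199.9]), 77.7)
```

View pics/s2.png

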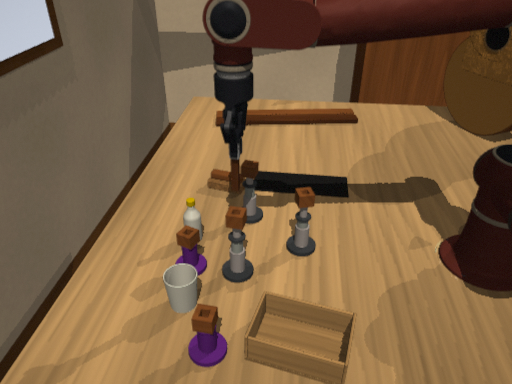

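Stick 1 came out cleanly: the head at (236,214) is empty and the stick hangs in the gripper. Carrying it to the tray's near end.

>>> jog_arm(steps=[{"dx": -0.4, "dy": 0.4, "dz": 0, "twist": -0.2}, {"dx": -0.9, "dy": 0.9, "dz": 0, "twist": -0.4}, {"dx": -1.4, "dy": 1.4, "dz": 0, "twist": -0.65}, {"dx": -1.9, "dy": 1.9, "dz": 0, "twist": -0.65}, {"dx": -2.4, "dy": 2.4, "dz": 0, "twist": -0.65}])

```text
t: 5.55
tool_pos: [0.4845, 0.2523, 0.3304]
tool_rot: [3.123, -0.325, 0.0]
contact_force: [0.2, 0.6, -0.2]
opening: 0.0156
```

>>> jog_arm(steps=[{"dx": -0.5, "dy": 0.5, "dz": 0, "twist": 0}, {"dx": -1.0, "dy": 0.95, "dz": 0, "twist": 0}, {"dx": -1.5, "dy": 1.4, "dz": 0, "twist": 0}, {"dx": -1.5, "dy": 1.4, "dz": 0, "twist": 0}])

```text
t: 6.05
tool_pos: [0.3926, 0.3373, 0.3294]
tool_rot: [3.123, -0.319, -0.002]
contact_force: [-0.2, -0.3, 0.4]
opening: 0.0156
```

```bash
python3 -c "
from h import *
snap('wrist','w3');snap('side','s3');st();tray()
"
```

```text
t 6.15 tcp [394.3 336.  329.5] jaw y dir deg -101.8 z [-0.001 -0.003 -1.   ] F [ 0.6 -0.6 -0.2] open 15.5 q6 2.34
tray (array([469.2, 318. ]), array([131.8, 200.7]), 77.4)
mat px 345 389 186 295
tray (array([469.8, 321.6]), array([133.6, 200.1]), 77.7)
```

View pics/s3.png

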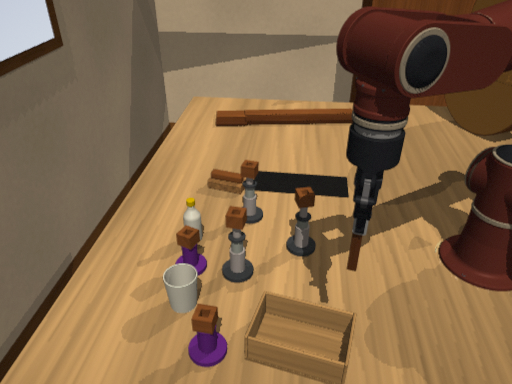

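View pics/w3.png

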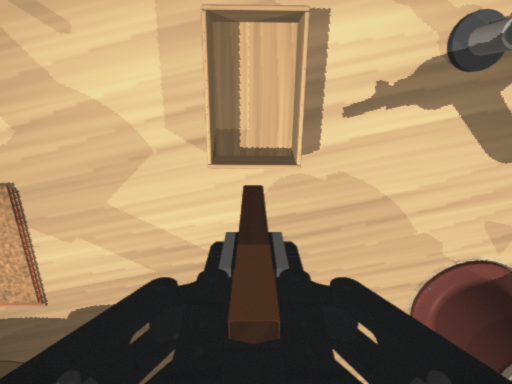

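The stick is held straight, with its foot at wrist pixel (253,190) and the tray beyond. I'll check where the stick hangs.

```bash
python3 -c "
from h import *
for n in('w3','s3'):
  d=dict(np.load('pics/%s.npz'%n));W=cloud(d);Z=W[...,2]
  for z in (.25,.27,.29,.31,.33,.39):
    q=W[(abs(Z-z)<.006)&(np.hypot(W[...,0]-.395,W[...,1]-.335)<.06)];print(n,z,np.nanmean(q,0).round(4),len(q))
  q=W[(Z>.2)&(np.hypot(W[...,0]-.395,W[...,1]-.335)<.06)];print(np.nanmin(q[:,2]))
"
```

```text
w3 0.25 [0.4025 0.3343 0.2515] 75
w3 0.27 [0.4025 0.3345 0.2702] 117
w3 0.29 [0.4024 0.3345 0.2901] 157
w3 0.31 [0.4025 0.3345 0.3102] 211
w3 0.33 [0.4025 0.3342 0.3312] 391
w3 0.39 [0.3972 0.3355 0.3897] 9373
0.2461947121121964
s3 0.25 [0.3966 0.3451 0.2509] 39
s3 0.27 [0.3973 0.345  0.2699] 51
s3 0.29 [0.3975 0.345  0.2901] 54
s3 0.31 [0.3973 0.345  0.31  ] 56
s3 0.33 [0.3966 0.351  0.3312] 34
s3 0.39 [0.4006 0.3766 0.3907] 57
0.24604445217181908
```

>>> jog_arm(steps=[{"dx": 0, "dy": 0, "dz": -0.8, "twist": 0}, {"dx": 0, "dy": 0, "dz": -1.6, "twist": 0}, {"dx": 0, "dy": 0, "dz": -2.4, "twist": 0}, {"dx": 0, "dy": 0, "dz": -3.0, "twist": 0}, {"dx": 0, "dy": 0, "dz": -3.4, "twist": 0}])

```text
t: 6.88
tool_pos: [0.3948, 0.334, 0.1231]
tool_rot: [3.119, -0.329, -0.004]
contact_force: [0.2, -0.3, -0.4]
opening: 0.0158
```

>>> jog_arm(steps=[{"dx": 0, "dy": 0, "dz": -0.2, "twist": 0}, {"dx": 0, "dy": 0, "dz": -0.35, "twist": 0}, {"dx": 0, "dy": 0, "dz": -0.45, "twist": 0}, {"dx": 0, "dy": 0, "dz": -0.45, "twist": 0}])

```text
t: 7.38
tool_pos: [0.3951, 0.3341, 0.0964]
tool_rot: [3.12, -0.329, -0.004]
contact_force: [0.2, -0.0, -1.0]
opening: 0.0155
```

```bash
python3 -c "
from h import *
snap('side','s4');st()
"
```

```text
t 7.42 tcp [395.2 334.3  96.8] jaw y dir deg -102.0 z [-0.002 -0.004 -1.   ] F [ 0.3 -0.5  0.6] open 15.4 q6 2.34
```

View pics/s4.png

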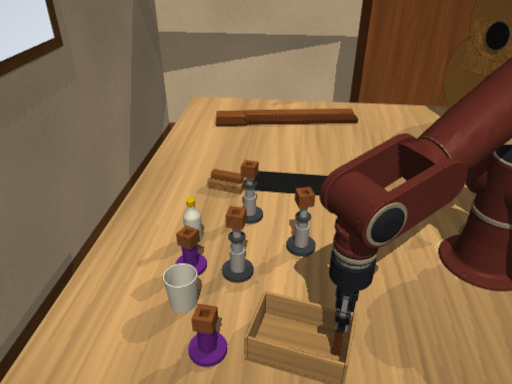

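The stick's foot is inside the tray at (338,350). Lowering slightly and releasing.

>>> jog_arm(steps=[{"dx": 0, "dy": 0, "dz": -0.05, "twist": 0}, {"dx": 0, "dy": 0, "dz": -0.11, "twist": 0}, {"dx": 0, "dy": 0, "dz": -0.11, "twist": 0}])

```text
t: 7.8
tool_pos: [0.395, 0.3342, 0.0898]
tool_rot: [3.12, -0.329, -0.004]
contact_force: [0.5, -0.1, -0.1]
opening: 0.0155
```

>>> jog_arm(steps=[{"dx": 0, "dy": 0, "dz": 0, "twist": 0}, {"dx": 0, "dy": 0, "dz": 0, "twist": 0}, {"dx": 0, "dy": 0, "dz": 0, "twist": 0}, {"dx": 0, "dy": 0, "dz": 0, "twist": 0}], gripper=140)

```text
t: 8.3
tool_pos: [0.395, 0.3342, 0.0899]
tool_rot: [3.12, -0.329, -0.004]
contact_force: [0.1, 0.4, 0.4]
opening: 0.0385
```

>>> jog_arm(steps=[{"dx": 0, "dy": 0, "dz": 0.4, "twist": 0}, {"dx": 0, "dy": 0, "dz": 0.9, "twist": 0}, {"dx": 0, "dy": 0, "dz": 1.4, "twist": 0}, {"dx": 0, "dy": 0, "dz": 1.8, "twist": 0}, {"dx": 0, "dy": 0, "dz": 1.8, "twist": 0}])

```text
t: 8.93
tool_pos: [0.3963, 0.335, 0.2004]
tool_rot: [3.123, -0.329, 0.003]
contact_force: [-0.0, 0.5, 0.4]
opening: 0.0386
```

```bash
python3 -c "
from h import *
snap('side','s5');snap('wrist','w5');st()
"
```

```text
t 9.03 tcp [394.7 334.  197.1] jaw y dir deg -102.0 z [-0.003 -0.005 -1.   ] F [-0.1  0.2 -1.1] open 38.3 q6 2.34
```

View pics/s5.png

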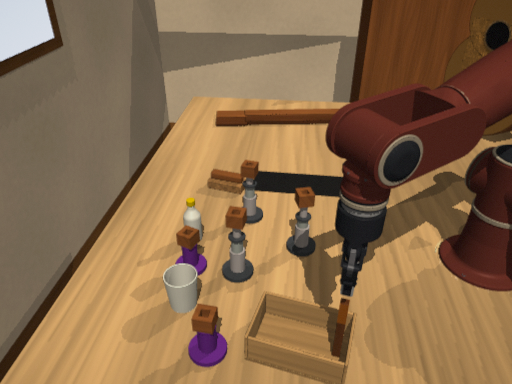

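View pics/w5.png

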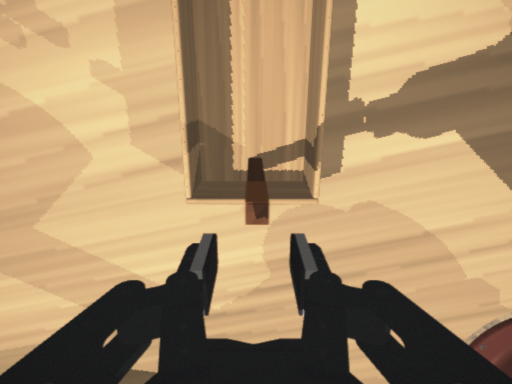

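The stick stands inside at the near end, top at (257,215) in the wrist view. I'll go behind it with shut fingers and tip it along the tray.

>>> jog_arm(steps=[{"dx": -0.4, "dy": 0.08, "dz": 0, "twist": 0}, {"dx": -0.75, "dy": 0.15, "dz": 0, "twist": 0}, {"dx": -0.75, "dy": 0.15, "dz": 0, "twist": 0}, {"dx": -0.75, "dy": 0.15, "dz": -0.6, "twist": 0}, {"dx": -0.75, "dy": 0.15, "dz": -1.1, "twist": 0}], gripper=255)

```text
t: 9.65
tool_pos: [0.35, 0.3429, 0.1301]
tool_rot: [3.119, -0.328, -0.004]
contact_force: [-0.1, -0.4, 0.1]
opening: 0.0001
```

>>> jog_arm(steps=[{"dx": 0.2, "dy": -0.04, "dz": 0, "twist": 0}, {"dx": 0.4, "dy": -0.08, "dz": 0, "twist": 0}, {"dx": 0.6, "dy": -0.13, "dz": 0, "twist": 0}, {"dx": 0.8, "dy": -0.17, "dz": 0, "twist": 0}, {"dx": 1.0, "dy": -0.21, "dz": 0, "twist": 0}])

```text
t: 10.28
tool_pos: [0.4113, 0.3302, 0.1307]
tool_rot: [3.12, -0.329, -0.002]
contact_force: [0.8, 0.5, -0.4]
opening: 0.0001
```

>>> jog_arm(steps=[{"dx": 0.2, "dy": -0.04, "dz": 0, "twist": 0}, {"dx": 0.2, "dy": -0.04, "dz": 0, "twist": 0}])

```text
t: 10.52
tool_pos: [0.4243, 0.3277, 0.1309]
tool_rot: [3.12, -0.331, -0.002]
contact_force: [-0.3, -0.7, -0.3]
opening: 0.0003
```

```bash
python3 -c "
from h import *
snap('side','s6');snap('wrist','w6');st()
"
```

```text
t 10.62 tcp [423.2 327.8 130.6] jaw y dir deg -102.1 z [-0.002 -0.004 -1.   ] F [0.5 0.1 0.4] open 0.1 q6 2.3
```

View pics/s6.png

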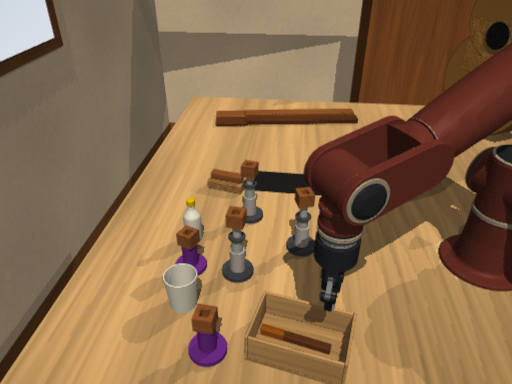

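View pics/w6.png

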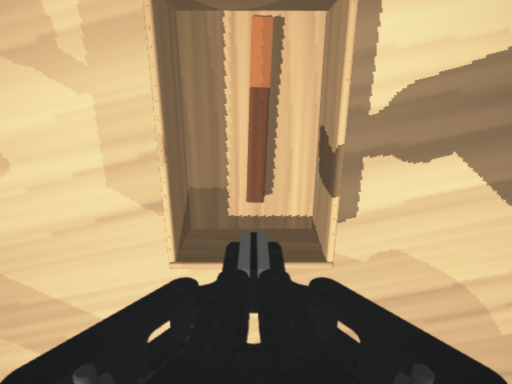

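The stick lies flat in the tray (wrist view, (262,15) to (256,200)). Next is stand C at about (0.474, -0.004).

>>> jog_arm(steps=[{"dx": 0, "dy": 0, "dz": 0.8, "twist": 0.5}, {"dx": 0, "dy": -0.3, "dz": 1.6, "twist": 1.0}, {"dx": 0.1, "dy": -1.0, "dz": 2.4, "twist": 1.6}, {"dx": 0.2, "dy": -1.9, "dz": 2.8, "twist": 2.3}, {"dx": 0.4, "dy": -2.8, "dz": 2.8, "twist": 2.9}], gripper=0)

```text
t: 11.25
tool_pos: [0.4479, 0.159, 0.3022]
tool_rot: [3.102, 0.471, 0.009]
contact_force: [0.6, -0.2, -0.6]
opening: 0.085
```

>>> jog_arm(steps=[{"dx": 0.2, "dy": -0.9, "dz": 0, "twist": 0}, {"dx": 0.3, "dy": -1.8, "dz": 0, "twist": 0}, {"dx": 0.4, "dy": -2.4, "dz": 0, "twist": 0}, {"dx": 0.45, "dy": -2.75, "dz": 0, "twist": 0}, {"dx": 0.45, "dy": -2.75, "dz": 0, "twist": 0}])

```text
t: 11.88
tool_pos: [0.4746, -0.0066, 0.3019]
tool_rot: [3.102, 0.468, 0.008]
contact_force: [0.7, 0.4, -0.4]
opening: 0.0854
```

```bash
cat >> h.py <<'E'
def head(c,ztop):
    d=snap('wrist','wh');W=cloud(d)
    c=np.array(c)/1000
    t=W[(abs(W[...,2]-ztop)<.006)&(np.hypot(W[...,0]-c[0],W[...,1]-c[1])<.045)]
    print('head wrist',rect(t[:,:2]),np.nanmedian(t[:,2]).round(4),len(t))
E
python3 -c "
from h import *
st();head((474,-4),.18)
"
```

```text
t 11.88 tcp [474.6  -6.6 301.9] jaw y dir deg -72.9 z [ 0.006 -0.003 -1.   ] F [ 0.7  0.4 -0.4] open 85.4 q6 1.1
head wrist (array([474.4,  -6.2]), array([40.6, 39.9]), 16.6) 0.179 1516
```

View pics/wh.png

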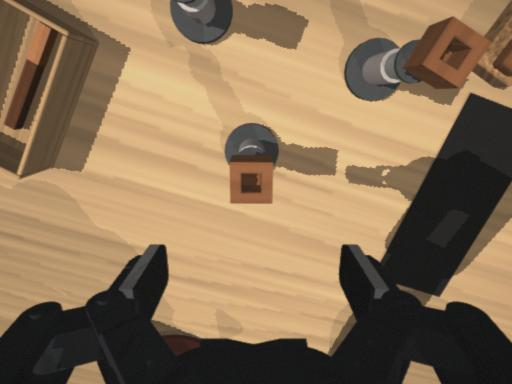

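Head C is square between the fingers at (251,181), top at z=0.179. Descending to grip it.

>>> jog_arm(steps=[{"dx": 0, "dy": 0, "dz": -0.7, "twist": 0}, {"dx": 0, "dy": 0, "dz": -1.4, "twist": 0}, {"dx": 0, "dy": 0, "dz": -2.0, "twist": 0}, {"dx": 0, "dy": 0, "dz": -2.47, "twist": 0}, {"dx": 0, "dy": 0, "dz": -2.47, "twist": 0}])

```text
t: 12.55
tool_pos: [0.4725, -0.0042, 0.151]
tool_rot: [3.104, 0.473, -0.0]
contact_force: [0.7, 0.0, -0.1]
opening: 0.0858
```

>>> jog_arm(steps=[{"dx": 0, "dy": 0, "dz": 0, "twist": 0}, {"dx": 0, "dy": 0, "dz": 0, "twist": 0}, {"dx": 0, "dy": 0, "dz": 0, "twist": 0}, {"dx": 0, "dy": 0, "dz": 0, "twist": 0}, {"dx": 0, "dy": 0, "dz": 0, "twist": 0}], gripper=255, newtons=60)

```text
t: 13.18
tool_pos: [0.4734, -0.0045, 0.1524]
tool_rot: [3.103, 0.472, 0.004]
contact_force: [0.4, -0.9, 4.6]
opening: 0.0389
```

```bash
python3 -c "
from h import *
st();snap('side','s7')
"
```

```text
t 13.18 tcp [473.4  -4.5 152.4] jaw y dir deg -72.7 z [ 0.003 -0.002 -1.   ] F [ 0.4 -0.9  4.6] open 38.9 q6 1.1
```

View pics/s7.png

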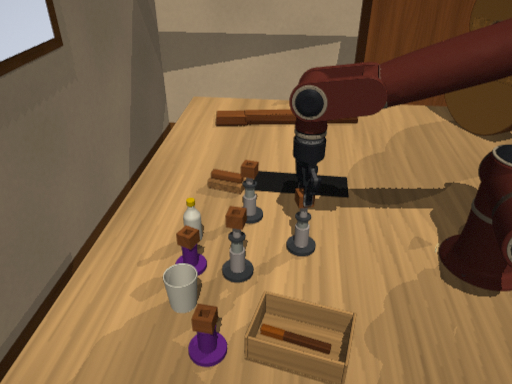

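Head C is gripped at 39 mm. Pressing down.

>>> jog_arm(steps=[{"dx": 0, "dy": 0, "dz": -0.2, "twist": 0}, {"dx": 0, "dy": 0, "dz": -0.4, "twist": 0}, {"dx": 0, "dy": 0, "dz": -0.6, "twist": 0}, {"dx": 0, "dy": 0, "dz": -0.8, "twist": 0}, {"dx": 0, "dy": 0, "dz": -0.9, "twist": 0}])

```text
t: 13.85
tool_pos: [0.4738, -0.0047, 0.0991]
tool_rot: [3.103, 0.472, 0.004]
contact_force: [-2.0, -0.6, 9.9]
opening: 0.0387
```

>>> jog_arm(steps=[{"dx": 0, "dy": 0, "dz": -0.05, "twist": 0}, {"dx": 0, "dy": 0, "dz": -0.1, "twist": 0}])

```text
t: 14.1
tool_pos: [0.4739, -0.0047, 0.0942]
tool_rot: [3.104, 0.472, 0.003]
contact_force: [-3.4, -0.9, 9.1]
opening: 0.039
```

>>> jog_arm(steps=[{"dx": 0, "dy": 0, "dz": -0.05, "twist": 0}, {"dx": 0, "dy": 0, "dz": -0.08, "twist": 0}])

```text
t: 14.35
tool_pos: [0.4739, -0.0047, 0.0904]
tool_rot: [3.104, 0.473, 0.002]
contact_force: [-2.3, -0.4, 9.3]
opening: 0.039
```

>>> jog_arm(steps=[{"dx": 0, "dy": 0, "dz": -0.04, "twist": 0}, {"dx": 0, "dy": 0, "dz": -0.04, "twist": 0}])

```text
t: 14.6
tool_pos: [0.4739, -0.0048, 0.0888]
tool_rot: [3.104, 0.473, 0.001]
contact_force: [-2.1, -1.2, 8.1]
opening: 0.039
```

>>> jog_arm(steps=[{"dx": 0, "dy": 0, "dz": -0.04, "twist": 0}, {"dx": 0, "dy": 0, "dz": -0.04, "twist": 0}])

```text
t: 14.85
tool_pos: [0.474, -0.0048, 0.0873]
tool_rot: [3.104, 0.473, -0.0]
contact_force: [-2.7, -0.7, 7.6]
opening: 0.039
```

>>> jog_arm(steps=[{"dx": 0, "dy": 0, "dz": -0.04, "twist": 0}, {"dx": 0, "dy": 0, "dz": -0.05, "twist": 0}])

```text
t: 15.1
tool_pos: [0.4744, -0.0048, 0.0869]
tool_rot: [3.105, 0.473, -0.001]
contact_force: [-7.4, 0.6, 19.7]
opening: 0.0389
```

>>> jog_arm(steps=[{"dx": 0, "dy": 0, "dz": -0.04, "twist": 0}, {"dx": 0, "dy": 0, "dz": -0.05, "twist": 0}])

```text
t: 15.35
tool_pos: [0.4746, -0.0048, 0.0869]
tool_rot: [3.105, 0.473, -0.004]
contact_force: [-9.3, -0.7, 23.0]
opening: 0.0392
```

```bash
python3 -c "
from h import *
st();snap('side','s8')
import cv2
a=cv2.imread('pics/s8.png')[150:280,200:380];cv2.imwrite('pics/s8z.png',cv2.resize(a,None,fx=4,fy=4,interpolation=3))
"
```

```text
t 15.35 tcp [474.6  -4.8  86.9] jaw y dir deg -72.7 z [-0.002 -0.001 -1.   ] F [-9.3 -0.7 23. ] open 39.2 q6 1.1
```

View pics/s8z.png

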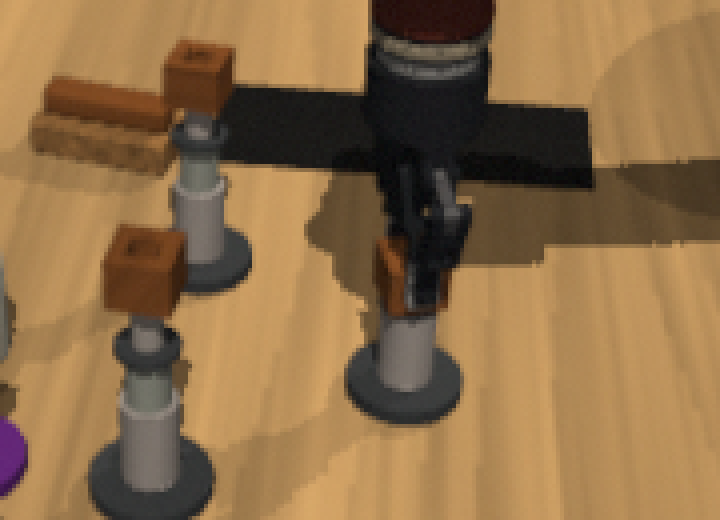

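Stand C reached its hard stop: force rose to 23 N at TCP z=0.087, and no middle tube shows at (405,320). I'll collapse all three before moving any, so release here and go to B.

>>> jog_arm(steps=[{"dx": 0, "dy": 0, "dz": 0.0, "twist": 0}, {"dx": 0, "dy": 0, "dz": 0, "twist": 0}, {"dx": 0, "dy": 0, "dz": 0, "twist": 0}, {"dx": 0, "dy": 0, "dz": 0, "twist": 0}], gripper=0)

```text
t: 15.9
tool_pos: [0.4741, -0.0048, 0.0863]
tool_rot: [3.106, 0.473, -0.005]
contact_force: [-0.6, 0.2, -0.2]
opening: 0.0854
```

>>> jog_arm(steps=[{"dx": 0, "dy": 0, "dz": 0.5, "twist": 0}, {"dx": 0, "dy": 0, "dz": 1.3, "twist": 0}, {"dx": 0, "dy": 0, "dz": 2.2, "twist": 0}, {"dx": 0, "dy": 0, "dz": 3.0, "twist": 0}, {"dx": 0.4, "dy": -0.3, "dz": 3.5, "twist": -0.4}])

```text
t: 16.52
tool_pos: [0.4986, -0.0223, 0.2997]
tool_rot: [3.119, 0.364, 0.001]
contact_force: [0.6, -0.4, -0.3]
opening: 0.0855
```

```bash
python3 -c "
from h import *
st();head((474,-4),.114)
d=ctrl.get_image('top');W=cloud(d);Z=W[...,2];t=W[(Z>.1)&(np.hypot(W[...,0]-.474,W[...,1]+.005)<.05)&(Z<.2)];print(np.nanmedian(t[:,2]),rect(t[:,:2]))
"
```

```text
t 16.52 tcp [498.6 -22.3 299.7] jaw y dir deg -76.7 z [ 0.001 -0.001 -1.   ] F [ 0.6 -0.4 -0.3] open 85.5 q6 1.14
head wrist (array([475.2,  -6.2]), array([40.7, 40. ]), 17.4) 0.1132 971
nan (array([0., 0.]), array([0., 0.]), 0.0)
  return np.nanmean(a, axis, out=out, keepdims=keepdims)
```

>>> jog_arm(steps=[{"dx": 0.45, "dy": -0.4, "dz": 0, "twist": -0.6}, {"dx": 0.95, "dy": -0.8, "dz": 0, "twist": -1.2}, {"dx": 1.5, "dy": -1.3, "dz": 0, "twist": -1.8}, {"dx": 2.17, "dy": -1.87, "dz": 0, "twist": -2.4}, {"dx": 2.17, "dy": -1.87, "dz": 0, "twist": -2.4}])

```text
t: 17.25
tool_pos: [0.6314, -0.1378, 0.2965]
tool_rot: [3.125, -0.297, -0.004]
contact_force: [-0.6, 1.1, -0.3]
opening: 0.0854
```

```bash
python3 -c "
from h import *
st();head((629,-133),.18)
"
```

```text
t 17.25 tcp [ 631.4 -137.8  296.5] jaw y dir deg -100.9 z [-0.003 -0.002 -1.   ] F [-0.6  1.1 -0.3] open 85.4 q6 1.43
head wrist (array([ 630.2, -134.6]), array([40.1, 40.2]), 78.8) 0.1792 1529
```

View pics/wh.png

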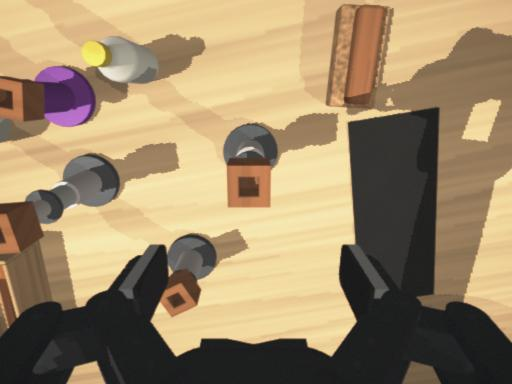

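Head B is centred at (249,183). C is collapsed, with its head top read at 0.113. Descending onto B.

>>> jog_arm(steps=[{"dx": -0.02, "dy": 0.04, "dz": -0.7, "twist": 0}, {"dx": -0.02, "dy": 0.04, "dz": -1.4, "twist": 0}, {"dx": -0.02, "dy": 0.04, "dz": -2.0, "twist": 0}, {"dx": -0.02, "dy": 0.04, "dz": -2.36, "twist": 0}, {"dx": -0.02, "dy": 0.04, "dz": -2.36, "twist": 0}])

```text
t: 17.92
tool_pos: [0.6278, -0.1332, 0.154]
tool_rot: [3.127, -0.294, -0.009]
contact_force: [0.5, 0.8, -0.4]
opening: 0.0849
```

>>> jog_arm(steps=[{"dx": 0, "dy": 0, "dz": 0, "twist": 0}, {"dx": 0, "dy": 0, "dz": 0, "twist": 0}, {"dx": 0, "dy": 0, "dz": 0, "twist": 0}, {"dx": 0, "dy": 0, "dz": 0, "twist": 0}, {"dx": 0, "dy": 0, "dz": 0, "twist": 0}], gripper=255, newtons=60)

```text
t: 18.55
tool_pos: [0.6286, -0.1334, 0.1554]
tool_rot: [3.127, -0.294, -0.005]
contact_force: [0.7, 0.8, 4.4]
opening: 0.0389
```

>>> jog_arm(steps=[{"dx": 0, "dy": 0, "dz": -0.2, "twist": 0}, {"dx": 0, "dy": 0, "dz": -0.4, "twist": 0}, {"dx": 0, "dy": 0, "dz": -0.6, "twist": 0}, {"dx": 0, "dy": 0, "dz": -0.8, "twist": 0}, {"dx": 0, "dy": 0, "dz": -0.9, "twist": 0}])

```text
t: 19.18
tool_pos: [0.629, -0.1335, 0.1026]
tool_rot: [3.127, -0.294, -0.005]
contact_force: [-2.6, 2.0, 9.9]
opening: 0.0388
```

>>> jog_arm(steps=[{"dx": 0, "dy": 0, "dz": -0.06, "twist": 0}, {"dx": 0, "dy": 0, "dz": -0.12, "twist": 0}, {"dx": 0, "dy": 0, "dz": -0.16, "twist": 0}])

```text
t: 19.55
tool_pos: [0.629, -0.1335, 0.0944]
tool_rot: [3.127, -0.294, -0.005]
contact_force: [-2.7, 2.3, 9.5]
opening: 0.0393
```

>>> jog_arm(steps=[{"dx": 0, "dy": 0, "dz": -0.05, "twist": 0}, {"dx": 0, "dy": 0, "dz": -0.05, "twist": 0}])

```text
t: 19.8
tool_pos: [0.629, -0.1335, 0.0926]
tool_rot: [3.127, -0.294, -0.006]
contact_force: [-2.9, 1.4, 8.1]
opening: 0.039
```

>>> jog_arm(steps=[{"dx": 0, "dy": 0, "dz": -0.05, "twist": 0}, {"dx": 0, "dy": 0, "dz": -0.05, "twist": 0}])

```text
t: 20.05
tool_pos: [0.629, -0.1335, 0.0909]
tool_rot: [3.127, -0.294, -0.007]
contact_force: [-3.3, 1.2, 8.3]
opening: 0.0392
```

>>> jog_arm(steps=[{"dx": 0, "dy": 0, "dz": -0.05, "twist": 0}, {"dx": 0, "dy": 0, "dz": -0.05, "twist": 0}])

```text
t: 20.3
tool_pos: [0.6292, -0.1335, 0.09]
tool_rot: [3.127, -0.293, -0.008]
contact_force: [-4.8, 1.7, 11.0]
opening: 0.0389
```

>>> jog_arm(steps=[{"dx": 0, "dy": 0, "dz": -0.05, "twist": 0}, {"dx": 0, "dy": 0, "dz": -0.08, "twist": 0}])

```text
t: 20.55
tool_pos: [0.6298, -0.1337, 0.0899]
tool_rot: [3.127, -0.293, -0.008]
contact_force: [-10.9, 3.1, 25.6]
opening: 0.0388
```

>>> jog_arm(steps=[{"dx": 0, "dy": 0, "dz": -0.05, "twist": 0}, {"dx": 0, "dy": 0, "dz": -0.05, "twist": 0}])

```text
t: 20.8
tool_pos: [0.6297, -0.1336, 0.0899]
tool_rot: [3.127, -0.293, -0.01]
contact_force: [-7.4, 2.9, 15.7]
opening: 0.0391
```

Stand B is at its hard stop (z flat at 0.0899, 26 N). Releasing and moving to A.

>>> jog_arm(steps=[{"dx": 0, "dy": 0, "dz": 0.0, "twist": 0}, {"dx": 0, "dy": 0, "dz": 0, "twist": 0}, {"dx": 0, "dy": 0, "dz": 0, "twist": 0}, {"dx": 0, "dy": 0, "dz": 0, "twist": 0}], gripper=0)

```text
t: 21.3
tool_pos: [0.6294, -0.1336, 0.0893]
tool_rot: [3.127, -0.293, -0.011]
contact_force: [-0.3, 0.0, -0.3]
opening: 0.0857
```

>>> jog_arm(steps=[{"dx": 0, "dy": 0, "dz": 0.5, "twist": 0}, {"dx": 0, "dy": 0, "dz": 1.4, "twist": 0}, {"dx": 0, "dy": 0, "dz": 2.4, "twist": 0}, {"dx": 0, "dy": 0.2, "dz": 3.3, "twist": 0.3}, {"dx": 0.0, "dy": 0.8, "dz": 3.7, "twist": 0.55}])

```text
t: 21.92
tool_pos: [0.6306, -0.0866, 0.3161]
tool_rot: [3.135, -0.144, -0.001]
contact_force: [0.3, 0.8, 0.3]
opening: 0.0858
```

>>> jog_arm(steps=[{"dx": 0, "dy": 0.8, "dz": 0.0, "twist": 0}, {"dx": 0, "dy": 1.7, "dz": 0, "twist": 0}, {"dx": 0, "dy": 2.6, "dz": 0, "twist": 0}, {"dx": 0, "dy": 3.25, "dz": 0, "twist": 0}, {"dx": 0, "dy": 3.25, "dz": 0, "twist": 0}])

```text
t: 22.55
tool_pos: [0.6302, 0.111, 0.3156]
tool_rot: [3.136, -0.138, -0.002]
contact_force: [-0.2, -0.3, -0.2]
opening: 0.0856
```

```bash
python3 -c "
from h import *
st();head((631,111),.187)
head((629,-133),.114);tray()
"
```

```text
t 22.55 tcp [630.2 111.  315.6] jaw y dir deg -95.0 z [-0.001 -0.003 -1.   ] F [-0.2 -0.3 -0.2] open 85.6 q6 1.72
head wrist (array([631.5, 109.3]), array([39.5, 40.6]), 83.7) 0.1865 1423
head wrist (array([ 630.6, -134.6]), array([41.5, 40.1]), 79.2) 0.1132 1084
tray (array([469.3, 318.3]), array([131.8, 200.2]), 77.6)
mat px 339 389 164 295
tray (array([470.1, 321.9]), array([133.2, 200. ]), 78.0)
```

View pics/wh.png

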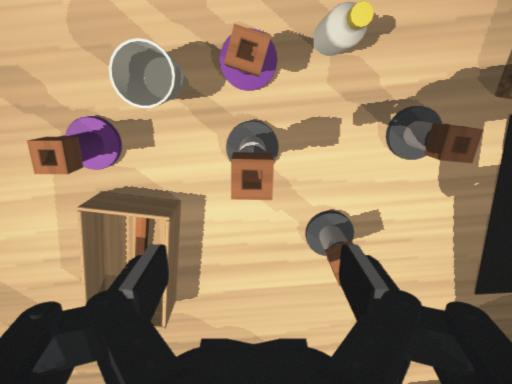

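Head A is at (252,178), and B's top now reads 0.113, so it is collapsed. Descending onto A.

>>> jog_arm(steps=[{"dx": 0.02, "dy": -0.02, "dz": -0.7, "twist": -0.1}, {"dx": 0.02, "dy": -0.02, "dz": -1.4, "twist": -0.1}, {"dx": 0.02, "dy": -0.02, "dz": -2.1, "twist": -0.1}, {"dx": 0.02, "dy": -0.02, "dz": -2.55, "twist": -0.1}, {"dx": 0.02, "dy": -0.02, "dz": -2.55, "twist": -0.1}])

```text
t: 23.38
tool_pos: [0.63, 0.1047, 0.1595]
tool_rot: [3.132, -0.176, -0.011]
contact_force: [0.0, -0.7, -0.3]
opening: 0.0854
```

>>> jog_arm(steps=[{"dx": 0, "dy": 0, "dz": 0, "twist": 0}, {"dx": 0, "dy": 0, "dz": 0, "twist": 0}, {"dx": 0, "dy": 0, "dz": 0, "twist": 0}, {"dx": 0, "dy": 0, "dz": 0, "twist": 0}, {"dx": 0, "dy": 0, "dz": 0, "twist": 0}], gripper=255, newtons=60)

```text
t: 24.0
tool_pos: [0.6309, 0.105, 0.1612]
tool_rot: [3.133, -0.176, -0.007]
contact_force: [0.2, 2.3, 4.5]
opening: 0.039
```

>>> jog_arm(steps=[{"dx": 0, "dy": 0, "dz": -0.2, "twist": 0}, {"dx": 0, "dy": 0, "dz": -0.4, "twist": 0}, {"dx": 0, "dy": 0, "dz": -0.6, "twist": 0}, {"dx": 0, "dy": 0, "dz": -0.8, "twist": 0}, {"dx": 0, "dy": 0, "dz": -1.0, "twist": 0}])

```text
t: 24.62
tool_pos: [0.6319, 0.1061, 0.1033]
tool_rot: [3.135, -0.176, -0.004]
contact_force: [-1.1, 3.9, 9.8]
opening: 0.039
```

>>> jog_arm(steps=[{"dx": 0, "dy": 0, "dz": -0.06, "twist": 0}, {"dx": 0, "dy": 0, "dz": -0.12, "twist": 0}])

```text
t: 24.88
tool_pos: [0.6321, 0.1064, 0.0979]
tool_rot: [3.135, -0.175, -0.004]
contact_force: [-2.8, 1.5, 9.0]
opening: 0.0391
```

>>> jog_arm(steps=[{"dx": 0, "dy": 0, "dz": -0.06, "twist": 0}, {"dx": 0, "dy": 0, "dz": -0.13, "twist": 0}])

```text
t: 25.12
tool_pos: [0.6322, 0.1066, 0.092]
tool_rot: [3.135, -0.175, -0.004]
contact_force: [-3.7, 3.4, 9.0]
opening: 0.0391
```

>>> jog_arm(steps=[{"dx": 0, "dy": 0, "dz": -0.06, "twist": 0}, {"dx": 0, "dy": 0, "dz": -0.06, "twist": 0}])

```text
t: 25.38
tool_pos: [0.632, 0.1067, 0.0897]
tool_rot: [3.134, -0.175, -0.006]
contact_force: [-2.7, 1.7, 8.6]
opening: 0.0389
```

>>> jog_arm(steps=[{"dx": 0, "dy": 0, "dz": -0.05, "twist": 0}, {"dx": 0, "dy": 0, "dz": -0.05, "twist": 0}])

```text
t: 25.62
tool_pos: [0.6321, 0.1067, 0.0882]
tool_rot: [3.134, -0.174, -0.006]
contact_force: [-3.2, 1.4, 8.2]
opening: 0.0394
```

>>> jog_arm(steps=[{"dx": 0, "dy": 0, "dz": -0.05, "twist": 0}, {"dx": 0, "dy": 0, "dz": -0.05, "twist": 0}])

```text
t: 25.88
tool_pos: [0.6325, 0.1071, 0.0876]
tool_rot: [3.134, -0.174, -0.006]
contact_force: [-2.3, 2.0, 12.0]
opening: 0.039
```

>>> jog_arm(steps=[{"dx": 0, "dy": 0, "dz": -0.05, "twist": 0}, {"dx": 0, "dy": 0, "dz": -0.08, "twist": 0}])

```text
t: 26.12
tool_pos: [0.6333, 0.1078, 0.0872]
tool_rot: [3.135, -0.174, -0.004]
contact_force: [-8.9, 2.6, 22.4]
opening: 0.0389
```

>>> jog_arm(steps=[{"dx": 0, "dy": 0, "dz": -0.05, "twist": 0}, {"dx": 0, "dy": 0, "dz": -0.05, "twist": 0}])

```text
t: 26.38
tool_pos: [0.6334, 0.1079, 0.0873]
tool_rot: [3.134, -0.173, -0.006]
contact_force: [-7.1, 1.3, 15.0]
opening: 0.0387
```

```bash
python3 -c "
from h import *
st();snap('side','s9')
import cv2
a=cv2.imread('pics/s9.png')[150:290,180:360];cv2.imwrite('pics/s9z.png',cv2.resize(a,None,fx=4,fy=4,interpolation=3))
"
```

```text
t 26.38 tcp [633.4 107.9  87.3] jaw y dir deg -96.3 z [-0.004 -0.003 -1.   ] F [-7.1  1.3 15. ] open 38.7 q6 1.74
```

View pics/s9z.png

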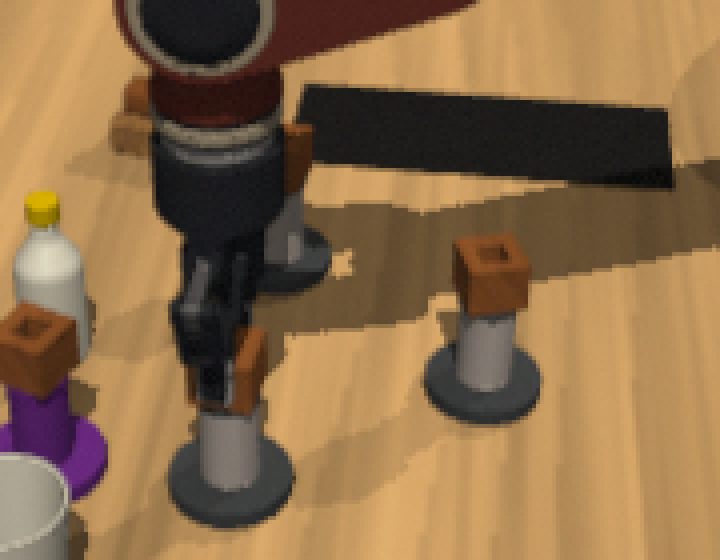

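A is collapsed too (force jump at z=0.0872, no middle tube visible at (230,400)). It is already gripped, so I'll lift slightly and carry it low between B and C to the mat.

>>> jog_arm(steps=[{"dx": 0, "dy": 0, "dz": 0.1, "twist": 0}, {"dx": 0, "dy": 0, "dz": 0.2, "twist": 0}, {"dx": 0, "dy": 0, "dz": 0.35, "twist": 0}, {"dx": 0, "dy": 0, "dz": 0.35, "twist": 0}])

```text
t: 26.92
tool_pos: [0.6338, 0.1078, 0.1089]
tool_rot: [3.134, -0.173, -0.004]
contact_force: [-0.1, 0.1, -2.1]
opening: 0.0393
```

```bash
python3 -c "
from h import *
st();snap('side','s10')
import cv2
a=cv2.imread('pics/s10.png')[150:290,180:360];cv2.imwrite('pics/s10z.png',cv2.resize(a,None,fx=4,fy=4,interpolation=3))
W=cloud(dict(np.load('pics/s10.npz')));Z=W[...,2]
p=W[(Z>.018)&(Z<.045)&(np.hypot(W[...,0]-.633,W[...,1]-.108)<.06)];print(len(p),cv2.minEnclosingCircle(np.float32(p[:,:2]*1000)),np.percentile(p[:,2],[50,90]))
"
```

```text
t 26.93 tcp [633.8 107.8 108.9] jaw y dir deg -96.3 z [-0.002 -0.003 -1.   ] F [-0.1  0.1 -2.1] open 39.3 q6 1.74
481 ((632.50390625, 112.37488555908203), 40.825096130371094) [0.03428268 0.03697113]
```

View pics/s10z.png

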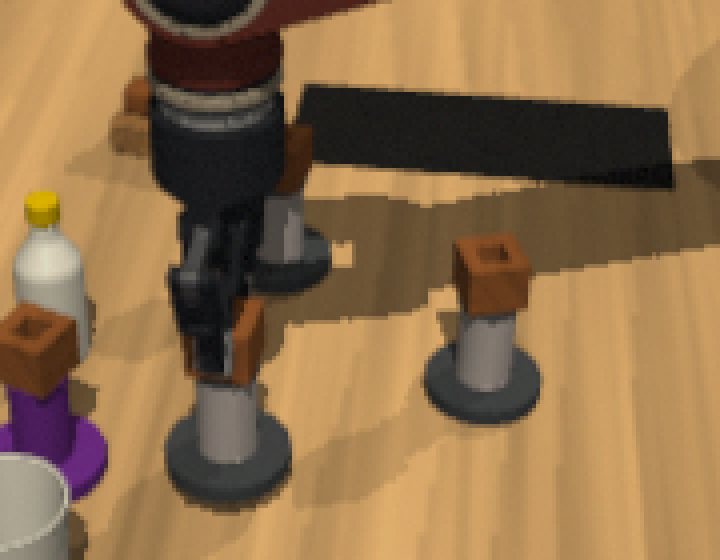

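A is lifted about 21 mm and hangs level, foot at (228,455). On to waypoint (0.55, -0.07).

>>> jog_arm(steps=[{"dx": -0.15, "dy": -0.3, "dz": 0, "twist": 0}, {"dx": -0.4, "dy": -0.85, "dz": 0, "twist": 0}, {"dx": -0.65, "dy": -1.4, "dz": 0, "twist": 0}, {"dx": -0.9, "dy": -1.95, "dz": 0, "twist": 0}, {"dx": -1.15, "dy": -2.5, "dz": 0, "twist": 0}])

```text
t: 27.6
tool_pos: [0.563, -0.0439, 0.1079]
tool_rot: [3.134, -0.174, -0.006]
contact_force: [-0.3, 0.1, -2.5]
opening: 0.039
```

>>> jog_arm(steps=[{"dx": -0.2, "dy": -0.5, "dz": 0, "twist": 0}, {"dx": -0.5, "dy": -1.0, "dz": 0, "twist": 0}, {"dx": -0.8, "dy": -1.5, "dz": 0, "twist": 0}, {"dx": -1.1, "dy": -2.0, "dz": 0, "twist": 0}, {"dx": -1.4, "dy": -2.5, "dz": 0, "twist": 0}])

```text
t: 28.22
tool_pos: [0.4772, -0.1952, 0.1075]
tool_rot: [3.133, -0.175, -0.008]
contact_force: [-0.3, 0.0, -3.4]
opening: 0.0388
```

```bash
python3 -c "
from h import *
st();snap('side','s11')"
```

```text
t 28.23 tcp [ 477.2 -195.2  107.5] jaw y dir deg -96.4 z [-0.005 -0.003 -1.   ] F [-0.3  0.  -3.4] open 38.8 q6 1.15
```

View pics/s11.png

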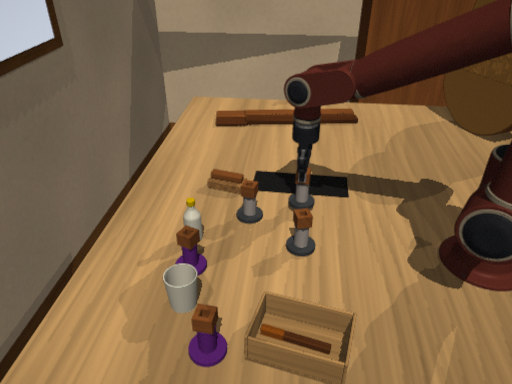

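A hangs intact at (301,190), past B and C. On to the near slot.

>>> jog_arm(steps=[{"dx": -0.3, "dy": -0.5, "dz": 0, "twist": 0}, {"dx": -0.6, "dy": -1.0, "dz": 0, "twist": 0}, {"dx": -0.95, "dy": -1.5, "dz": 0, "twist": 0}, {"dx": -1.3, "dy": -2.0, "dz": 0, "twist": 0}, {"dx": -1.53, "dy": -2.38, "dz": 0, "twist": 0}])

```text
t: 28.9
tool_pos: [0.3817, -0.3421, 0.107]
tool_rot: [3.13, -0.18, -0.012]
contact_force: [1.4, -0.6, -2.7]
opening: 0.0391
```

>>> jog_arm(steps=[{"dx": 0, "dy": 0, "dz": 0, "twist": 0}, {"dx": 0, "dy": 0, "dz": -0.1, "twist": 0}])

```text
t: 29.15
tool_pos: [0.3816, -0.342, 0.101]
tool_rot: [3.13, -0.181, -0.012]
contact_force: [0.7, -0.5, -3.4]
opening: 0.0388
```

```bash
python3 -c "
from h import *
st();snap('top','t12');snap('side','s12')
for n in('t12','s12'):
  W=cloud(dict(np.load('pics/%s.npz'%n)));Z=W[...,2]
  p=W[(Z>.018)&(Z<.04)&(np.hypot(W[...,0]-.385,W[...,1]+.338)<.06)];print(len(p),cv2.minEnclosingCircle(np.float32(p[:,:2]*1000)) if len(p) else 0,np.percentile(p[:,2],[50,90]) if len(p) else 0)
"
```

```text
t 29.15 tcp [ 381.6 -342.   101. ] jaw y dir deg -96.6 z [-0.008 -0.006 -1.   ] F [ 0.7 -0.5 -3.4] open 38.8 q6 0.82
315 ((379.4100646972656, -341.3157043457031), 39.620906829833984) [0.02606555 0.02980069]
226 ((380.1730651855469, -334.34747314453125), 42.78094482421875) [0.0251854  0.03264599]
```

View pics/t12.png

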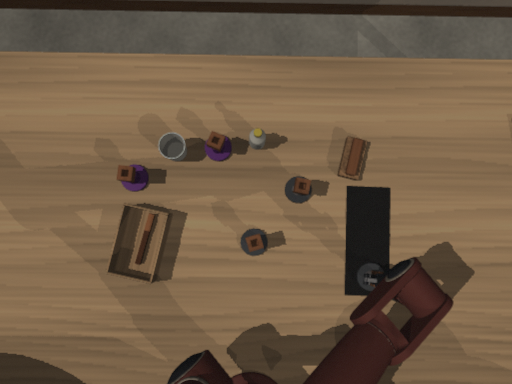

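View pics/s12.png

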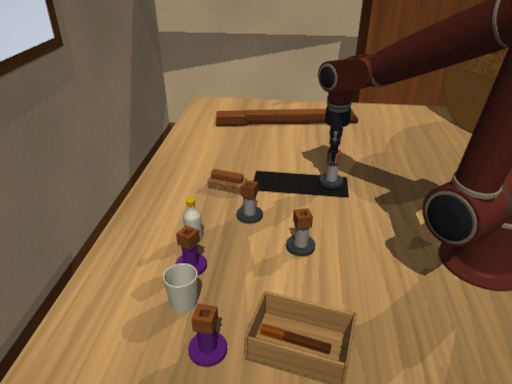

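A is over the mat's near end (top view (370,277), mat columns 345–389). Lowering.

>>> jog_arm(steps=[{"dx": 0.03, "dy": 0, "dz": -0.06, "twist": 0}, {"dx": 0.03, "dy": 0, "dz": -0.12, "twist": 0}, {"dx": 0.03, "dy": 0, "dz": -0.16, "twist": 0}])

```text
t: 29.62
tool_pos: [0.3834, -0.3403, 0.0907]
tool_rot: [3.133, -0.178, -0.016]
contact_force: [-2.9, 4.7, 9.3]
opening: 0.0387
```

>>> jog_arm(steps=[{"dx": 0, "dy": 0, "dz": -0.03, "twist": 0}, {"dx": 0, "dy": 0, "dz": -0.03, "twist": 0}])

```text
t: 29.88
tool_pos: [0.3838, -0.3406, 0.0907]
tool_rot: [3.133, -0.177, -0.016]
contact_force: [-3.9, 4.4, 6.2]
opening: 0.0389
```

Touched down. Releasing, then back to C.

>>> jog_arm(steps=[{"dx": 0, "dy": 0, "dz": 0, "twist": 0}, {"dx": 0, "dy": 0, "dz": 0, "twist": 0}, {"dx": 0, "dy": 0, "dz": 0, "twist": 0}, {"dx": 0, "dy": 0, "dz": 0, "twist": 0}], gripper=0)

```text
t: 30.38
tool_pos: [0.3838, -0.3406, 0.0906]
tool_rot: [3.133, -0.177, -0.016]
contact_force: [0.8, 0.1, -0.3]
opening: 0.0854
```

>>> jog_arm(steps=[{"dx": 0, "dy": 0, "dz": 0.5, "twist": 0}, {"dx": 0, "dy": 0, "dz": 1.2, "twist": 0}, {"dx": 0, "dy": 0, "dz": 2.0, "twist": 0.5}, {"dx": 0.2, "dy": 0.5, "dz": 2.5, "twist": 1.2}, {"dx": 0.4, "dy": 1.3, "dz": 2.5, "twist": 1.9}])

```text
t: 31.0
tool_pos: [0.4092, -0.2637, 0.2445]
tool_rot: [3.112, 0.344, -0.007]
contact_force: [1.8, -0.1, -0.2]
opening: 0.0851
```

>>> jog_arm(steps=[{"dx": 0.3, "dy": 0.8, "dz": 0, "twist": 0.3}, {"dx": 0.6, "dy": 1.7, "dz": 0, "twist": 0.4}, {"dx": 0.9, "dy": 2.6, "dz": 0, "twist": 0.4}, {"dx": 1.1, "dy": 3.5, "dz": 0, "twist": 0.4}, {"dx": 1.1, "dy": 4.2, "dz": 0, "twist": 0.4}])

```text
t: 31.62
tool_pos: [0.4754, -0.0095, 0.2444]
tool_rot: [3.098, 0.454, -0.006]
contact_force: [0.7, -0.1, -0.1]
opening: 0.0849
```

```bash
python3 -c "
from h import *
st();head((475,-6),.114);tray()
d=snap('top','t13');W=cloud(d);Z=W[...,2]
p=W[(Z>.01)&(Z<.025)&(np.hypot(W[...,0]-.385,W[...,1]+.338)<.06)];print(len(p),cv2.minEnclosingCircle(np.float32(p[:,:2]*1000)))
"
```

```text
t 31.62 tcp [475.4  -9.5 244.4] jaw y dir deg -73.3 z [-0.002 -0.011 -1.   ] F [ 0.7 -0.1 -0.1] open 84.9 q6 1.11
head wrist (array([475.,  -6.]), array([40.6, 39.7]), 17.3) 0.1133 1410
tray (array([469.6, 317.8]), array([131.2, 200.2]), 78.0)
mat px 345 389 186 295
tray (array([469.8, 321.7]), array([133. , 199.8]), 77.8)
348 ((381.3295593261719, -339.8747863769531), 40.17884826660156)
```

View pics/t13.png

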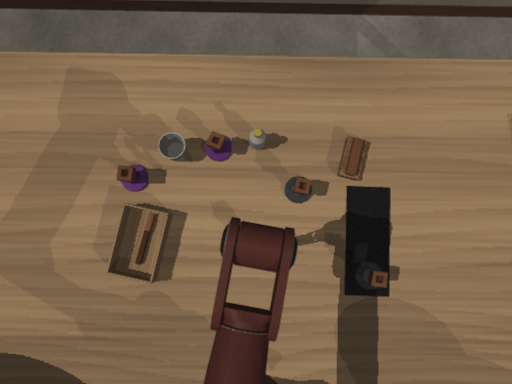

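A stands on the mat at (370,277). C's head is centred at (0.475, -0.006). Descending.

>>> jog_arm(steps=[{"dx": 0, "dy": 0.04, "dz": -0.7, "twist": 0}, {"dx": 0, "dy": 0.04, "dz": -1.4, "twist": 0}, {"dx": 0, "dy": 0.04, "dz": -2.1, "twist": 0}, {"dx": 0, "dy": 0.04, "dz": -2.58, "twist": 0}, {"dx": 0, "dy": 0.04, "dz": -2.58, "twist": 0}])

```text
t: 32.45
tool_pos: [0.4729, -0.0099, 0.0869]
tool_rot: [3.099, 0.452, -0.016]
contact_force: [-0.1, 0.3, 0.4]
opening: 0.0853
```

>>> jog_arm(steps=[{"dx": 0, "dy": 0, "dz": 0, "twist": 0}, {"dx": 0, "dy": 0, "dz": 0, "twist": 0}, {"dx": 0, "dy": 0, "dz": 0, "twist": 0}, {"dx": 0, "dy": 0, "dz": 0, "twist": 0}, {"dx": 0, "dy": 0, "dz": 0, "twist": 0}], gripper=255, newtons=60)

```text
t: 33.08
tool_pos: [0.474, -0.0099, 0.0884]
tool_rot: [3.099, 0.452, -0.012]
contact_force: [-0.8, 1.6, 6.3]
opening: 0.039
```

>>> jog_arm(steps=[{"dx": 0, "dy": 0, "dz": 0.1, "twist": 0}, {"dx": 0, "dy": 0, "dz": 0.2, "twist": 0}, {"dx": 0, "dy": 0, "dz": 0.32, "twist": 0}, {"dx": 0, "dy": 0, "dz": 0.32, "twist": 0}])

```text
t: 33.58
tool_pos: [0.4744, -0.01, 0.1082]
tool_rot: [3.098, 0.452, -0.01]
contact_force: [-1.2, 0.1, -3.6]
opening: 0.0392
```

```bash
python3 -c "
from h import *
st();snap('side','s14')
a=cv2.imread('pics/s14.png')[150:290,180:360];cv2.imwrite('pics/s14z.png',cv2.resize(a,None,fx=4,fy=4,interpolation=3))
"
```

```text
t 33.58 tcp [474.4 -10.  108.2] jaw y dir deg -73.4 z [-0.005 -0.012 -1.   ] F [-1.2  0.1 -3.6] open 39.2 q6 1.11
```

View pics/s14z.png

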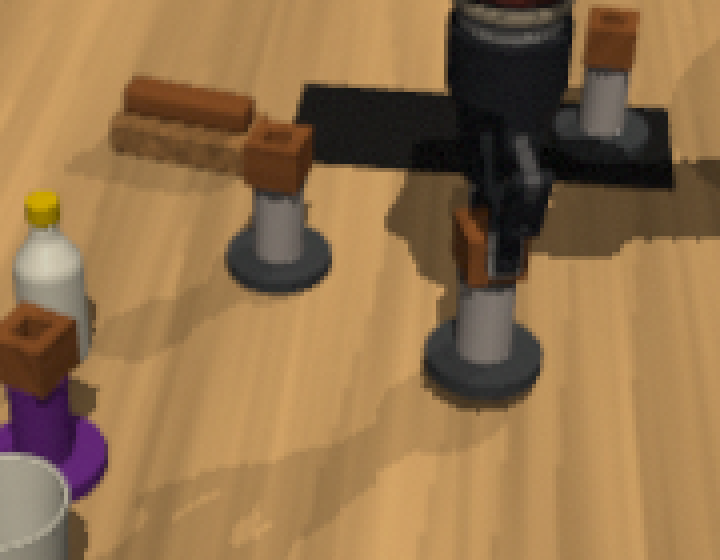

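C is lifted, still collapsed, foot at (483,360). Carrying to the middle slot.

>>> jog_arm(steps=[{"dx": 0, "dy": -0.3, "dz": 0, "twist": 0}, {"dx": 0, "dy": -0.85, "dz": 0, "twist": 0}, {"dx": 0, "dy": -1.4, "dz": 0, "twist": 0}, {"dx": 0.05, "dy": -1.95, "dz": 0, "twist": 0}, {"dx": 0.1, "dy": -2.5, "dz": 0, "twist": 0}])

```text
t: 34.25
tool_pos: [0.4798, -0.1609, 0.1074]
tool_rot: [3.099, 0.452, -0.012]
contact_force: [-0.3, -0.7, -3.4]
opening: 0.0391
```

>>> jog_arm(steps=[{"dx": 0, "dy": -0.5, "dz": 0, "twist": 0}, {"dx": 0, "dy": -1.05, "dz": 0, "twist": 0}, {"dx": 0.0, "dy": -1.6, "dz": 0, "twist": 0}, {"dx": 0.03, "dy": -2.15, "dz": 0, "twist": 0}, {"dx": 0.05, "dy": -2.7, "dz": 0, "twist": 0}])

```text
t: 34.88
tool_pos: [0.4825, -0.3238, 0.1068]
tool_rot: [3.1, 0.452, -0.013]
contact_force: [-1.1, -0.6, -4.0]
opening: 0.0388
```

```bash
python3 -c "
from h import *
st();snap('side','s15')
a=cv2.imread('pics/s15.png')[130:270,200:380];cv2.imwrite('pics/s15z.png',cv2.resize(a,None,fx=4,fy=4,interpolation=3))
"
```

```text
t 34.88 tcp [ 482.5 -323.8  106.8] jaw y dir deg -73.4 z [-0.007 -0.01  -1.   ] F [-1.1 -0.6 -4. ] open 38.8 q6 0.57
```

View pics/s15z.png

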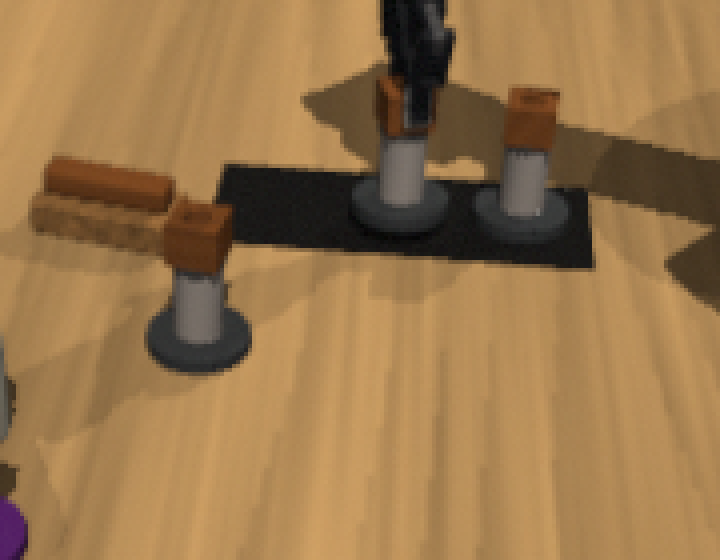

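>>> jog_arm(steps=[{"dx": 0, "dy": -0.23, "dz": 0, "twist": 0}, {"dx": 0, "dy": -0.23, "dz": -0.08, "twist": 0}, {"dx": 0.0, "dy": -0.23, "dz": -0.16, "twist": 0}, {"dx": 0.0, "dy": -0.23, "dz": -0.22, "twist": 0}, {"dx": 0, "dy": -0.23, "dz": -0.26, "twist": 0}])

```text
t: 35.55
tool_pos: [0.4825, -0.3409, 0.0914]
tool_rot: [3.096, 0.449, -0.014]
contact_force: [-1.0, 4.0, 4.2]
opening: 0.0391
```

>>> jog_arm(steps=[{"dx": 0, "dy": 0, "dz": -0.03, "twist": 0}, {"dx": 0, "dy": 0, "dz": -0.03, "twist": 0}])

```text
t: 35.8
tool_pos: [0.483, -0.341, 0.0913]
tool_rot: [3.095, 0.45, -0.013]
contact_force: [-2.7, 3.6, 6.5]
opening: 0.0389
```

```bash
python3 -c "
from h import *
st()
d=snap('top','t16');W=cloud(d);Z=W[...,2]
p=W[(Z>.01)&(Z<.025)&(np.hypot(W[...,0]-.48,W[...,1]+.338)<.055)];print(len(p),cv2.minEnclosingCircle(np.float32(p[:,:2]*1000)))
"
```

```text
t 35.8 tcp [ 483.  -341.    91.3] jaw y dir deg -73.4 z [-0.006 -0.015 -1.   ] F [-2.7  3.6  6.5] open 38.9 q6 0.55
239 ((484.0018005371094, -337.5381774902344), 39.65950012207031)
```

C is down at (0.484, -0.338). Releasing and moving to B.

>>> jog_arm(steps=[{"dx": 0, "dy": 0, "dz": 0, "twist": 0}, {"dx": 0, "dy": 0, "dz": 0, "twist": 0}, {"dx": 0, "dy": 0, "dz": 0, "twist": 0}, {"dx": 0, "dy": 0, "dz": 0, "twist": 0}], gripper=0)

```text
t: 36.35
tool_pos: [0.483, -0.3411, 0.0912]
tool_rot: [3.095, 0.45, -0.012]
contact_force: [0.7, -0.5, -0.7]
opening: 0.0857
```

>>> jog_arm(steps=[{"dx": 0, "dy": 0, "dz": 0.5, "twist": 0}, {"dx": 0, "dy": 0, "dz": 1.2, "twist": 0}, {"dx": 0, "dy": 0, "dz": 2.0, "twist": -0.5}, {"dx": 0.3, "dy": 0.5, "dz": 2.5, "twist": -1.2}, {"dx": 0.8, "dy": 1.1, "dz": 2.5, "twist": -2.0}])

```text
t: 36.98
tool_pos: [0.5326, -0.2761, 0.2458]
tool_rot: [3.123, -0.105, -0.006]
contact_force: [0.1, -0.4, -1.3]
opening: 0.0854
```

>>> jog_arm(steps=[{"dx": 0.5, "dy": 0.7, "dz": 0, "twist": -0.5}, {"dx": 1.0, "dy": 1.4, "dz": 0, "twist": -0.77}, {"dx": 1.5, "dy": 2.0, "dz": 0, "twist": -0.77}, {"dx": 1.66, "dy": 2.34, "dz": 0, "twist": -0.77}, {"dx": 1.66, "dy": 2.34, "dz": 0, "twist": -0.77}])

```text
t: 37.6
tool_pos: [0.6323, -0.1348, 0.2454]
tool_rot: [3.109, -0.311, -0.009]
contact_force: [-0.4, -0.6, -0.5]
opening: 0.0858
```

```bash
python3 -c "
from h import *
st();head((630,-134),.114)
d=snap('top','t17')
"
```

```text
t 37.6 tcp [ 632.3 -134.8  245.4] jaw y dir deg -101.4 z [-0.008 -0.016 -1.   ] F [-0.4 -0.6 -0.5] open 85.8 q6 1.45
head wrist (array([ 630.9, -134.8]), array([40. , 40.2]), 79.2) 0.1133 1396
```

View pics/wh.png

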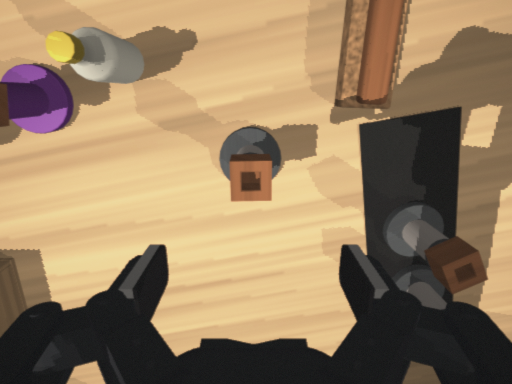

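Head B is centred at (251,180). Gripping and lifting it.

>>> jog_arm(steps=[{"dx": -0.02, "dy": 0.0, "dz": -0.7, "twist": 0}, {"dx": -0.02, "dy": 0, "dz": -1.4, "twist": 0}, {"dx": -0.02, "dy": 0, "dz": -2.1, "twist": 0}, {"dx": -0.02, "dy": 0, "dz": -2.58, "twist": 0}, {"dx": -0.02, "dy": 0, "dz": -2.58, "twist": 0}])

```text
t: 38.33
tool_pos: [0.6275, -0.1373, 0.0876]
tool_rot: [3.109, -0.319, -0.019]
contact_force: [0.9, -0.4, 0.9]
opening: 0.0852
```

>>> jog_arm(steps=[{"dx": 0, "dy": 0, "dz": 0, "twist": 0}, {"dx": 0, "dy": 0, "dz": 0, "twist": 0}, {"dx": 0, "dy": 0, "dz": 0, "twist": 0}, {"dx": 0, "dy": 0, "dz": 0, "twist": 0}, {"dx": 0, "dy": 0, "dz": 0, "twist": 0}], gripper=255, newtons=60)

```text
t: 38.95
tool_pos: [0.6287, -0.1374, 0.0895]
tool_rot: [3.109, -0.318, -0.014]
contact_force: [0.7, 2.6, 6.0]
opening: 0.0395
```

>>> jog_arm(steps=[{"dx": 0, "dy": 0, "dz": 0.1, "twist": 0}, {"dx": 0, "dy": 0, "dz": 0.2, "twist": 0}, {"dx": 0, "dy": 0, "dz": 0.32, "twist": 0}, {"dx": 0, "dy": 0, "dz": 0.32, "twist": 0}])

```text
t: 39.45
tool_pos: [0.6291, -0.1376, 0.1094]
tool_rot: [3.109, -0.318, -0.012]
contact_force: [0.5, 0.4, -3.3]
opening: 0.0389
```

```bash
python3 -c "
from h import *
st();snap('side','s18')
a=cv2.imread('pics/s18.png')[130:270,200:380];cv2.imwrite('pics/s18z.png',cv2.resize(a,None,fx=4,fy=4,interpolation=3))
W=cloud(dict(np.load('pics/t17.npz')));Z=W[...,2]
m=(Z>.015)&(W[...,0]>.6)&(W[...,0]<.85)&(W[...,1]<-.2)&(W[...,1]>-.4)&(Z<.07);print('sander',W[m].min(0),W[m].max(0))
"
```

```text
t 39.45 tcp [ 629.1 -137.6  109.4] jaw y dir deg -101.7 z [-0.01  -0.016 -1.   ] F [ 0.5  0.4 -3.3] open 38.9 q6 1.46
sander [ 0.75857655 -0.33625565  0.01509776] [ 0.78644591 -0.27691423  0.05904536]
```

View pics/s18z.png

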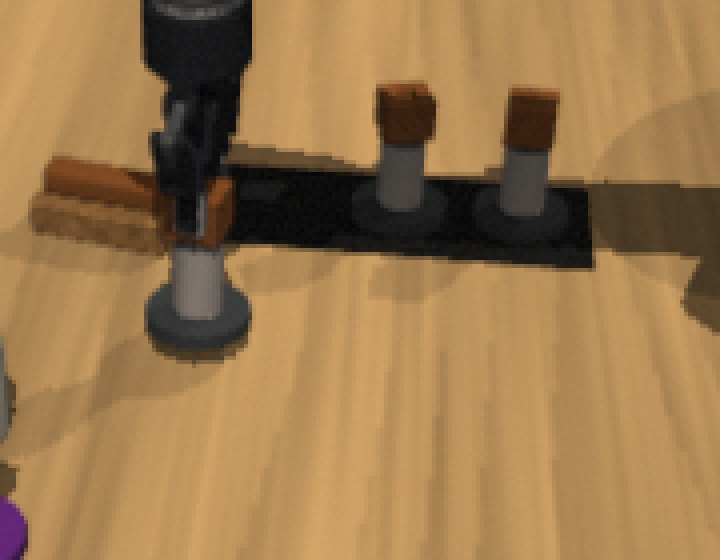

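B is lifted intact. Path: first to x≈0.58 to stay clear of the sander, then along -y.

>>> jog_arm(steps=[{"dx": -0.3, "dy": -0.1, "dz": 0, "twist": 0}, {"dx": -0.6, "dy": -0.4, "dz": 0, "twist": 0}, {"dx": -0.8, "dy": -0.8, "dz": 0, "twist": 0}, {"dx": -0.8, "dy": -1.3, "dz": 0, "twist": 0}, {"dx": -0.8, "dy": -1.8, "dz": 0, "twist": 0}])

```text
t: 40.12
tool_pos: [0.5804, -0.2462, 0.1085]
tool_rot: [3.109, -0.318, -0.014]
contact_force: [0.4, 0.5, -3.2]
opening: 0.0387
```

>>> jog_arm(steps=[{"dx": 0, "dy": -0.4, "dz": 0, "twist": 0}, {"dx": 0, "dy": -0.8, "dz": 0, "twist": 0}, {"dx": 0, "dy": -1.2, "dz": 0, "twist": 0}, {"dx": 0, "dy": -1.45, "dz": 0, "twist": 0}, {"dx": 0, "dy": -1.45, "dz": 0, "twist": 0}])

```text
t: 40.75
tool_pos: [0.5803, -0.3342, 0.1085]
tool_rot: [3.109, -0.32, -0.014]
contact_force: [0.1, 0.1, -3.2]
opening: 0.0392
```

```bash
python3 -c "
from h import *
st();snap('side','s19')
a=cv2.imread('pics/s19.png')[130:270,200:380];cv2.imwrite('pics/s19z.png',cv2.resize(a,None,fx=4,fy=4,interpolation=3))
d=snap('top','t19');W=cloud(d);Z=W[...,2]
p=W[(Z>.02)&(Z<.04)&(np.hypot(W[...,0]-.58,W[...,1]+.338)<.055)];print(len(p),cv2.minEnclosingCircle(np.float32(p[:,:2]*1000)))
"
```

```text
t 40.75 tcp [ 580.3 -334.2  108.5] jaw y dir deg -101.8 z [-0.011 -0.015 -1.   ] F [ 0.1  0.1 -3.2] open 39.2 q6 1.16
171 ((582.8717651367188, -327.4203186035156), 38.91277313232422)
```

View pics/s19z.png

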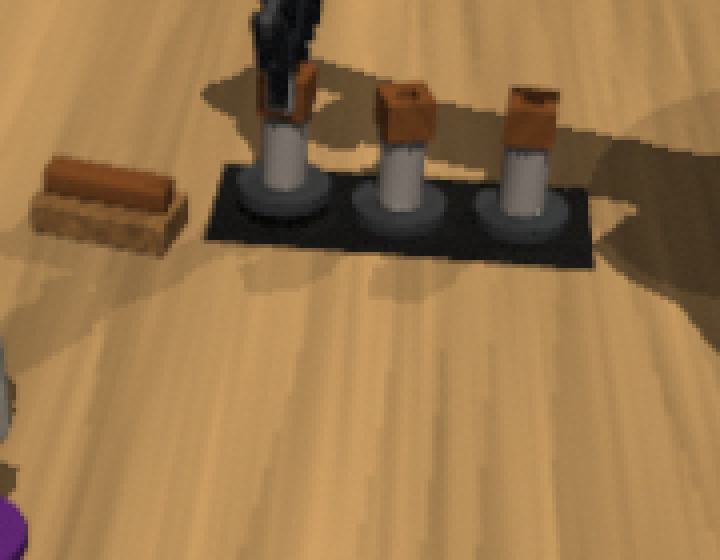

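B hangs over the mat's far slot, foot at (285,195). Lowering.

>>> jog_arm(steps=[{"dx": 0, "dy": -0.08, "dz": -0.06, "twist": 0}, {"dx": 0, "dy": -0.08, "dz": -0.12, "twist": 0}, {"dx": 0.0, "dy": -0.08, "dz": -0.18, "twist": 0}, {"dx": 0.0, "dy": -0.08, "dz": -0.23, "twist": 0}, {"dx": 0, "dy": -0.08, "dz": -0.27, "twist": 0}])

```text
t: 41.48
tool_pos: [0.5807, -0.3374, 0.0927]
tool_rot: [3.11, -0.318, -0.014]
contact_force: [-0.8, 2.5, 4.7]
opening: 0.0389
```

>>> jog_arm(steps=[{"dx": 0, "dy": 0, "dz": -0.03, "twist": 0}, {"dx": 0, "dy": 0, "dz": -0.03, "twist": 0}])

```text
t: 41.72
tool_pos: [0.5812, -0.3374, 0.0926]
tool_rot: [3.11, -0.318, -0.013]
contact_force: [-2.4, 3.0, 6.1]
opening: 0.0392
```

>>> jog_arm(steps=[{"dx": 0, "dy": 0, "dz": 0, "twist": 0}, {"dx": 0, "dy": 0, "dz": 0, "twist": 0}, {"dx": 0, "dy": 0, "dz": 0, "twist": 0}, {"dx": 0, "dy": 0, "dz": 0, "twist": 0}], gripper=0)

```text
t: 42.22
tool_pos: [0.5811, -0.3375, 0.0924]
tool_rot: [3.11, -0.318, -0.013]
contact_force: [-0.7, -0.7, 0.2]
opening: 0.0856
```

>>> jog_arm(steps=[{"dx": 0, "dy": 0, "dz": 0.5, "twist": 0}, {"dx": 0, "dy": 0, "dz": 1.2, "twist": 0}, {"dx": 0, "dy": 0, "dz": 2.0, "twist": 0}, {"dx": -0.3, "dy": 0.5, "dz": 2.8, "twist": 0}, {"dx": -0.6, "dy": 1.1, "dz": 3.3, "twist": 0}])

```text
t: 42.85
tool_pos: [0.5453, -0.2717, 0.2937]
tool_rot: [3.108, -0.319, -0.008]
contact_force: [0.2, 0.6, -0.3]
opening: 0.0855
```

>>> jog_arm(steps=[{"dx": -0.2, "dy": 0.8, "dz": 0.1, "twist": 0}, {"dx": -0.4, "dy": 1.6, "dz": 0.1, "twist": 0}, {"dx": -0.6, "dy": 2.4, "dz": 0.1, "twist": 0}, {"dx": -0.8, "dy": 3.2, "dz": 0.1, "twist": 0}, {"dx": -1.0, "dy": 4.0, "dz": 0.1, "twist": 0}])

```text
t: 43.48
tool_pos: [0.4848, -0.0303, 0.2997]
tool_rot: [3.108, -0.32, -0.006]
contact_force: [1.0, 0.4, -0.3]
opening: 0.0856
```

```bash
python3 -c "
from h import *
st();tray()
for n in('top','side'):
  d=snap(n,n+'20');W=cloud(d);Z=W[...,2]
  for x in(.382,.484,.581):
    near=np.hypot(W[...,0]-x,W[...,1]+.337)<.048
    f=W[near&(Z>.01)&(Z<.024)];t=W[near&(Z>.105)&(Z<.13)]
    print(n,x,'foot',[np.round(a,1) for a in cv2.minEnclosingCircle(np.float32(f[:,:2]*1000))],'head',np.nanmedian(t[t[:,2]>np.percentile(t[:,2],60)][:,2]).round(4) if len(t) else None,rect(t[:,:2])[0])
  m=(d['frame'].max(-1)<45)&(abs(Z)<.012)&(W[...,1]<-.2)&(W[...,1]>-.45)&(W[...,0]>.3)&(W[...,0]<.7)
  k,l,s,c=cv2.connectedComponentsWithStats(m.astype(np.uint8));i=1+s[1:,4].argmax();print('mat',rect(W[l==i][:,:2]))
"
```

```text
t 43.48 tcp [484.8 -30.3 299.7] jaw y dir deg -101.8 z [-0.006 -0.017 -1.   ] F [ 1.   0.4 -0.3] open 85.6 q6 1.57
tray (array([469.2, 318.2]), array([131.8, 200.4]), 77.6)
mat px 345 389 186 296
tray (array([469.9, 321. ]), array([134.1, 200. ]), 78.0)
top 0.382 foot [array([ 381. , -339.5]), np.float64(40.1)] head 0.1171 [ 381.2 -340.4]
top 0.484 foot [array([ 486.5, -335.8]), np.float64(43.6)] head 0.1175 [ 483.7 -339.3]
top 0.581 foot [array([ 581.4, -335.7]), np.float64(39.8)] head 0.1171 [ 581.1 -336.1]
mat (array([ 482.4, -340.1]), array([129.7, 319. ]), 88.3)
side 0.382 foot [array([ 381.4, -336. ]), np.float64(42.2)] head 0.116 [ 383.6 -335.1]
side 0.484 foot [array([ 485.7, -333. ]), np.float64(41.3)] head 0.1162 [ 486.  -333.9]
side 0.581 foot [array([ 581.6, -331.4]), np.float64(41.4)] head 0.1161 [ 583.2 -332.8]
mat (array([ 481.4, -340.4]), array([139.1, 317.2]), 89.1)
```

View pics/top20.png

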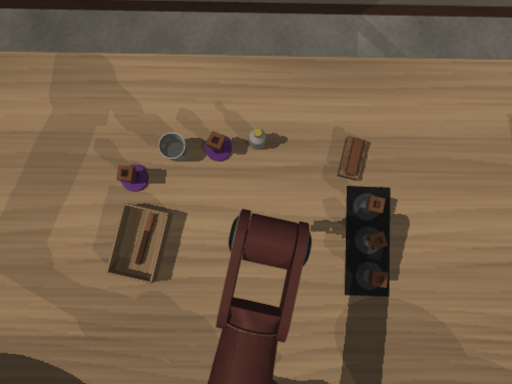

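View pics/side20.png

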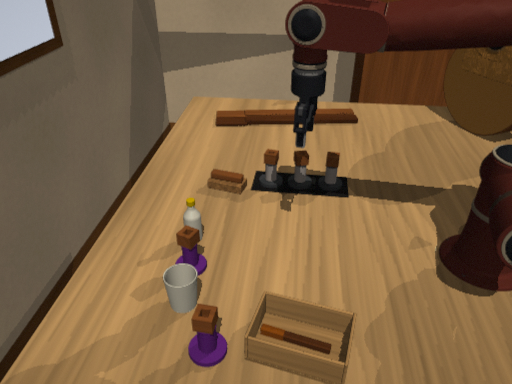

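All three stands are on the mat, feet about 15–20 mm inside its edges, with head tops at 0.116–0.117 (114 mm plus the 3 mm mat). The stick lies in the tray and the arm is clear. Handing in.

```bash
python3 -c "
from h import *
print(ctrl.finish_job())"
```

```text
the job is handed in; nothing more can be done
None
```

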